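# Slide the crucible carrier onto its locating pins

### The arm

A 7-joint arm with a two-finger parallel gripper is mounted at the origin on the work surface. World frame = base frame: x ahead of the robot, y to its left, z up, the work surface at z = 0. Lengths are in m, angles in rad, forces in N, time in s.
With the tool pointing down it reaches from about 0.35 to 0.9 m from the base axis. Payload 19.9 kg.
Tool frame: the origin (TCP) lies midway between the tips of the shut fingers; the grasp point (between the pads) lies 19 mm behind it; x points along the fingers, y is the direction in which the jaws open and shut, and the axes are right-handed (so a half turn about x gives the same grasp; the last joint's range is limited). The gripper opens to 94 mm and grips with 3 to 60 N. Pads are 16 mm wide; open, the fingers measure 119 mm over their backs; the gripper's body (75 mm by 177 mm) begins 78 mm behind the grasp point.
Start: joints at [-1.236, 0.417, -0.01, 1.614, 0.005, 1.111, -0.053], TCP at [0.23, 0.581, 0.184] pointing down, gripper open.
Joint ranges: [-2.81, 2.81], [-0.39, 2.02], [-1.27, 1.25], [0.06, 2.57], [-1.19, 4.33], [0.19, 2], [-2.82, 2.82]. Speed limits (rad/s): [1.89, 1.89, 2.39, 2.39, 3.01, 3.01, 3.01].

### API

Orientations are given as a unit quaternion [x, y, z, w].
In Python, from workcell import arm, eyes, ticket, trace, landmark_of gives the robot as it stands.
- The arm moves only by the tool arm_command, never from a script. Its argument "motion" is a list of rows, each a list of 5 numbers: the shift along the tool's x, y, z in m, then the turn about the tool's x in rad, then the opening, from 0 (shut) to 1 (fully open). In form: [[x, y, z, spin, jaw], ...]. A call has 1 to 10 rows; each row is the pose to reach, as a shift and turn from the pose measured when the call began, along the tool's axes at that moment; what a row does not reach only later rows make up. A row lasts 1/12 s, in which the tool goes at most 41.7 mm and 7.16 degrees, less where a joint would pass 70% of its speed; a pose out of reach is approached as far as the arm can. A call with a gripper value outside its range is refused whole. The fingers move at their own pace and stop on an object; "grip_force" is the grip in N (left out, the last holds). Time passes only in rows, so rows that repeat a pose let the fingers close. It gives the time, the measured TCP pose, the force and the opening at its end, in the units of the state.
- arm.state(): the state, without advancing time (a new reading comes with each control period).
- eyes.snapshot(name): name is "side" or "top" or "wrist"; returns the picture (420x560x3 uint8, red, green, blue); there is no depth.
- eyes.camera_info(name): a dict with "vfov" (degrees; the focal length in pixels is half the picture's height over the tangent of half this angle, whatever the lens; pixels are square), "cx", "cy" (the principal point, pixels), "extrinsics" (4x4, takes a point from world to camera coordinates). Camera axes: x right, y up, looking along -z (the intrinsics and any distortion apply to the point x, -y, -z); pixel columns grow to the right and rows downward; lengths in m; the calibration is good to about 2 mm. The wrist camera is an equidistant fisheye: a pixel r from the principal point sees the ray r / f radians off the axis. A picture is of the moment at which its call begins: read the wrist's pose just before it. camera_info takes no time and is no camera call; for the wrist camera it gives the pose at the moment of the call.
- ticket.finish_job(): hands the job in, once; it reports no verdict.
Trained networks look in the newest picture that a camera, given by its name, has taken for a name from the list of things; names that differ only in an ending like _2 or _b are one class to them, and where a whole thing is asked for, a point or a joint stands for the part that bears it (a point fixed in the world has none). Each returns a list of dicts, best first, with "p" (0 to 1); they miss things now and then, are a little off and sometimes report something else, mostly with a low value. They report only what shows in the picture. A call takes as long as a camera call. They do not tell look-alikes from the thing itself.
- trace(query, camera): "region" (420x560 bool, what is visible of it).
- landmark_of(query, camera): "at" ([x, y, z] in m, in world coordinates, good to about 4 mm: a listed point, or the origin of a listed thing).
The state is a dict: "t": time; "joint_pos": joint angles; "joint_vel": joint speeds; "joint_torque": joint torques, N m; "tool_pos": TCP position; "orientation": TCP orientation; "contact_force": force on the tool from outside, world axes, zero at the start; "torque": the same for the moment, N m; "gripper_width": opening from 0.0 (shut) to 1.0 (fully open).
Only numpy, scipy, OpenCV 4.12 (cv2) and the standard library are available. Lean on these libraries where they do the work, as an engineer would, in place of code of your own. Each camera call takes 0.05 s, during which the arm holds its last target.

### The job

The aluminium crucible carrier lies loose on the raised landing shelf of the white feeder dock. Slide it across onto the lower bed, without lifting it clear of the dock, until its three holes drop over the three locating pins and it lies flat and fully home on the bed; then let go. Leave the other things on the bench where they are.

Things in the scene. Friction and masses are not known exactly. Their poses are not given: they have to be found in the camera images.
- carrier_grip (a point): Centre of the handle bar of the loose carrier (0.45 kg). Bar: along y over the plate's middle, 12 mm thick, 92 long, 12 high, on two 12 mm legs at y +-38; its centre is 30 mm above the plate's top, 36 above its underside. Axes: x across the bar, y along it, z up. Starts flat on the landing shelf, partly overhanging the bed, x within 0.2 rad of the dock's x.
- carrier_hole (a point): Far hole of the carrier, at the plate's underside. The carrier is an aluminium plate 120 (x) by 180 (y) by 6 mm. Its three through holes, 16 mm across, lie at (x, y) = (+25, 0) (this one), (-30, +60), (-30, -60) mm from the handle's centre. Two lidded white crucibles, 42 mm across, are fixed on it at (+28, +-62), their knobs 41 mm above the underside.
- dock: Feeder dock, low white machine fixed to the bench, 220 mm wide (y). Origin on the bench under the middle of the step between its levels; x from shelf to bed (roughly away from the robot), z up. Steel landing shelf: x -150 to 0, top 58 mm above the bench. Dark bed: x 0 to 160, top at 50 mm, so 8 mm lower. Control strip beyond it, x 165 to 215, 70 mm high (knobs 78 mm).
- far_pin (a point): Tip of the far locating pin. Three fixed steel pins, 12 mm in diameter, stand 8 mm high on the bed, tips tapered to 7 mm and level with the landing shelf, at dock (x, y) = (90, 0) (this one), (35, +60) and (35, -60) mm. The carrier can rest and slide on shelf and pin tips.
- seat (a point): Where the centre of the carrier's handle bar is when the carrier is fully home on the pins: dock x +65, y 0, 86 mm above the bench; its axes are the dock's axes, and those of the seated carrier.
- beaker: Glass beaker, 72 mm across, 95 mm high, beside the dock; bystander. Origin under its centre.
- tin: Lidded steel tin, 76 mm across, 78 mm high, beside the dock; bystander. Origin under its centre.
- bottle: White plastic bottle, 68 mm across, 140 mm high; bystander. Origin under its centre.
- brush: Brush, 160 mm long, lying beside the dock; bystander.
- dish: White ceramic dish, 96 mm across, 30 mm high; bystander. Origin under its centre.
- weight: Knobbed steel weight, 48 mm across, 68 mm high; bystander. Origin under its centre.
Things that resemble listed ones, but are neither listed nor needed, are in the scene too. Of the things like the part that bears carrier_grip, leave any that is yellow; of the rest the smaller one is meant.

How it is judged:
By the outcome, as a careful person would: the job done as asked, in the order asked, and still so for the second after the job is handed in, with the robot touching nothing.
It also fails if it takes over 42 s, if anything falls off the work surface, if the arm or the gripper's body presses on something with over 40 N, if the wrist force passes 120 N, or if a joint passes its speed limit or range.

## Working session

There is one attempt and no reset: what is moved stays moved. The work goes in short steps, Python scripts to look and compute and a tool call to move; the robot and the scene stay as the last step left them, time stands still between calls to the robot, and variables do not carry over. Pictures are saved under pics/ and viewed, and the job is handed in when it is done.

Besides the shell and the picture viewer there is one more tool, called after "Request:" by a JSON object that holds its "method" and its "body". arm_command: Moves the arm, as the interface text tells. Its arguments: {"type":"object","properties":{"motion":{"type":"array","items":{"type":"array","items":{"type":"number"}}},"grip_force":{"type":"number"}},"required":["motion"]}

```bash
mkdir -p pics; ls; python3 - <<'E'
from workcell import arm, eyes, ticket, trace, landmark_of
import cv2, numpy as np
s=arm.state(); print(s)
for n in ["side","top"]:
    im=eyes.snapshot(n); cv2.imwrite(f"pics/{n}0.png",im[:,:,::-1])
    print(n,eyes.camera_info(n))
    for q in ["carrier_grip","carrier_hole","dock","far_pin","seat"]:
        for d in landmark_of(q,n)[:4]: print(n,q,np.round(d["at"],4),round(d["p"],2))
E
```

```text
pics
{'t': 0.0, 'joint_pos': array([-1.23549556,  0.41795887, -0.0103312 ,  1.61419676,  0.00467561,
        1.11074065, -0.05297319]), 'joint_vel': array([-0.00083973,  0.00117691,  0.00083117, -0.00062524,  0.00010885,
       -0.00023075,  0.00082421]), 'joint_torque': array([ 9.80151926e-04, -8.51242089e+01,  6.39320668e-01, -4.25999808e+01,
       -4.87849116e-02,  1.84927712e-02,  1.43325906e-04]), 'tool_pos': array([0.22979991, 0.58075479, 0.18362512]), 'orientation': array([ 0.13196716,  0.6946611 , -0.13286297,  0.69453441]), 'contact_force': array([-0.47553521,  0.61585392, -0.39003924]), 'torque': array([-0.01038722, -0.03990246, -0.00923761]), 'gripper_width': 0.9973057614721326}
side {'vfov': 45.8489416481163, 'cx': 282.9949841151165, 'cy': 213.3468265712392, 'extrinsics': array([[ 0.99403003, -0.10676153, -0.02250065, -0.48987211],
       [ 0.0897433 ,  0.68275511,  0.72511489, -0.1355905 ],
       [-0.06205194, -0.72280525,  0.68826021, -1.35574466],
       [ 0.        ,  0.        ,  0.        ,  1.        ]])}
side carrier_grip [ 0.5485 -0.0509  0.0946] 0.71
side carr
[... 540 characters left out ...]
 array([[ 0.02458052, -0.99964349, -0.01042536,  0.03466109],
       [ 0.99039799,  0.02293138,  0.13633039, -0.52010957],
       [-0.13604272, -0.01367633,  0.99060857, -1.05678411],
       [ 0.        ,  0.        ,  0.        ,  1.        ]])}
top carrier_grip [0.2774 0.2632 0.0564] 0.86
top carrier_grip [ 0.5478 -0.0535  0.0911] 0.64
top carrier_grip [ 0.2524 -0.3136  0.0372] 0.62
top carrier_hole [ 0.2636 -0.289   0.0036] 0.83
top carrier_hole [0.2878 0.2959 0.0011] 0.73
top carrier_hole [ 0.5697 -0.0531  0.058 ] 0.67
top dock [ 5.743e-01 -6.200e-02 -5.000e-04] 0.68
top far_pin [ 0.6572 -0.0861  0.0572] 0.95
top seat [ 0.659  -0.0871  0.0586] 0.61
top seat [ 0.6386 -0.0829  0.0849] 0.59
```

View pics/side0.png

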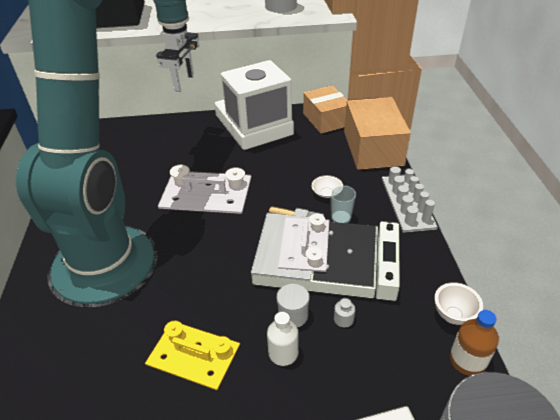

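View pics/top0.png

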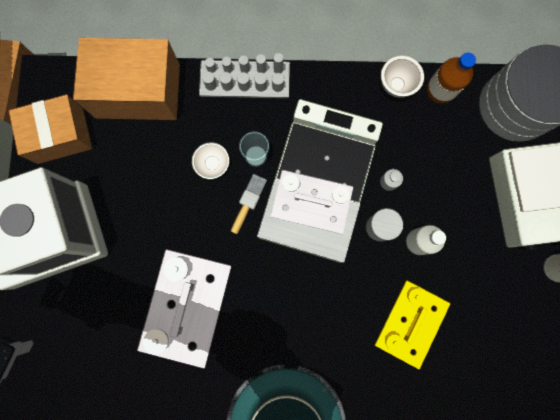

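```bash
python3 - <<'E'
import cv2
a=cv2.imread("pics/top0.png")[90:270,245:395]; cv2.imwrite("pics/topc.png",cv2.resize(a,None,fx=3.3,fy=3.3,interpolation=cv2.INTER_CUBIC)) 
a=cv2.imread("pics/side0.png")[190:310,240:410]; cv2.imwrite("pics/sidec.png",cv2.resize(a,None,fx=4.6,fy=4.6,interpolation=cv2.INTER_CUBIC)) 
E
```

```text
(no output)
```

View pics/topc.png

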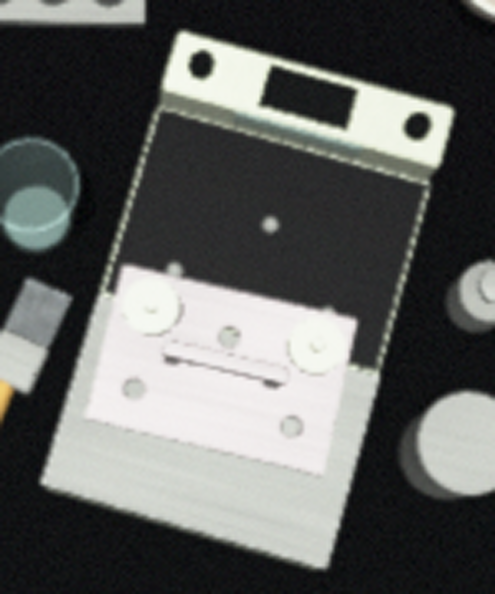

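View pics/sidec.png

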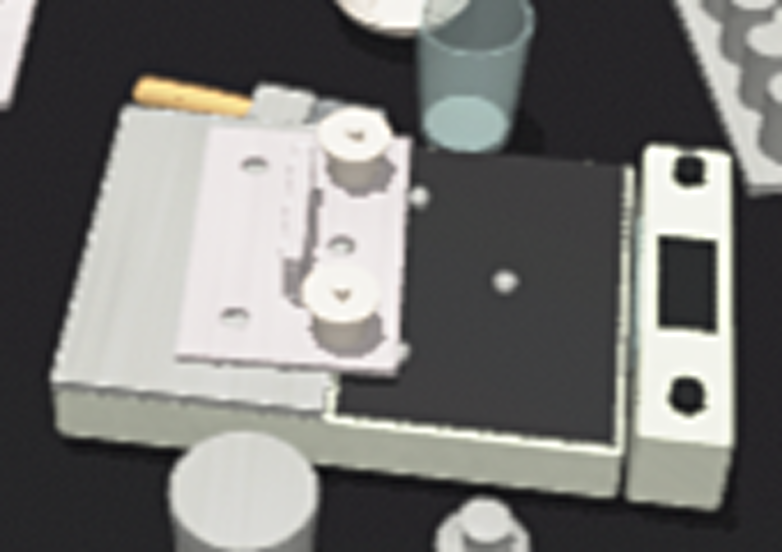

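```bash
cat > h.py <<'E'
import numpy as np
from scipy.optimize import least_squares
from workcell import eyes
def proj(P,ci):
    P=np.atleast_2d(P);E=ci["extrinsics"];c=P@E[:3,:3].T+E[:3,3]
    f=210/np.tan(np.radians(ci["vfov"]/2))
    return np.c_[ci["cx"]+f*c[:,0]/-c[:,2], ci["cy"]-f*c[:,1]/-c[:,2]]
def fit(obs,x0,names=("top","side")):
    # obs: list (cam,(u,v),(x,y,z)) in mm; pose x,y,yaw
    ci={n:eyes.camera_info(n) for n in names}
    def r(p):
        c,s=np.cos(p[2]),np.sin(p[2]);o=[]
        for n,uv,m in obs:
            m=np.array(m)/1000
            o.append(proj([p[0]+c*m[0]-s*m[1],p[1]+s*m[0]+c*m[1],m[2]],ci[n])[0]-uv)
        return np.concatenate(o)
    q=least_squares(r,x0,loss="soft_l1");return q.x,r(q.x).reshape(-1,2)
E
cat > m0.py <<'E'
from h import *
T=lambda u,v:("top",((u+.5)/3.3-.5+245,(v+.5)/3.3-.5+90))
S=lambda u,v:("side",((u+.5)/4.6-.5+240,(v+.5)/4.6-.5+190))
t=lambda f,u,v,*m:(*f(u,v),m)
car=[t(T,230,336,25,0,64),t(T,134,388,-30,60,64),t(T,291,426,-30,-60,64),t(T,122,265,60,90,64),t(T,357,320,60,-90,64),t(T,326,473,-60,-90,64),t(T,87,417,-60,90,64),t(T,152,308,28,62,99),t(T,317,345,28,-62,99),
t(S,254,165,-30,60,64),t(S,341,246,25,0,64),t(S,236,317,-30,-60,64),t(S,353,135,28,62,99),t(S,341,295,28,-62,99),t(S,210,127,-60,90,64),t(S,410,138,60,90,64),t(S,395,376,60,-90,64),t(S,178,357,-60,-90,64)]
dock=[t(T,270,225,90,0,58),t(T,175,269,35,60,58),t(T,41,487,-150,110,58),t(T,328,569,-150,-110,58),t(T,379,371,0,-110,58),t(T,105,292,0,110,58),
t(S,505,282,90,0,58),t(S,419,197,35,60,58),t(S,125,105,-150,110,58),t(S,52,378,-150,-110,58),t(S,330,412,0,-110,58),t(S,643,145,165,110,70),t(S,733,152,215,110,70),t(S,733,443,215,-110,70),t(S,628,437,165,-110,70)]
for nm,o in(("car",car),("dock",dock)):
  for sub in(o,[a for a in o if a[0]=="top"],[a for a in o if a[0]=="side"]):
    x,r=fit(sub,[.55,-.06,-.2]); print(nm,np.round(x,4),"rms",np.round(np.sqrt((r**2).mean()),2))
    if sub is o: print(np.round(r,1).tolist())
E
python3 m0.py
```

```text
car [ 0.5448 -0.0533 -0.212 ] rms 0.61
[[0.0, 0.1], [0.3, 0.2], [0.5, -0.0], [0.5, -0.1], [0.2, -0.3], [-0.7, 0.5], [-0.2, 0.4], [-0.1, -1.2], [0.6, -0.6], [0.1, 0.3], [0.0, -0.0], [-0.1, 0.4], [0.2, -1.7], [-0.0, -2.1], [-0.2, 0.3], [-0.3, 0.4], [0.1, -1.1], [-0.5, -0.1]]
car [ 0.5446 -0.053  -0.2095] rms 0.44
car [ 0.5449 -0.0543 -0.2159] rms 0.65
dock [ 0.5716 -0.0664 -0.2703] rms 0.77
[[0.8, -0.5], [0.4, -0.0], [0.1, -1.2], [-0.3, 0.2], [0.6, 1.7], [-1.6, 0.5], [0.1, -0.6], [-0.2, -0.6], [-0.1, 0.3], [-0.5, 0.7], [-1.5, 0.1], [0.8, -0.6], [-0.1, -0.3], [0.3, 0.4], [1.9, -0.7]]
dock [ 0.572  -0.0657 -0.2607] rms 0.78
dock [ 0.5714 -0.0665 -0.2746] rms 0.7
```

```bash
cat > go.py <<'E'
import numpy as np,sys
from scipy.spatial.transform import Rotation as R
from workcell import arm
def go(x,y,z,yaw):  # yaw = direction of the jaw axis (mod pi)
    s=arm.state();r=R.from_quat(s["orientation"]);M=r.as_matrix()
    d=M.T@(np.array([x,y,z])-s["tool_pos"])
    cur=np.arctan2(M[1,1],M[0,1]); e=(yaw-cur+np.pi/2)%np.pi-np.pi/2
    print("t",round(s["t"],2),"pos",np.round(s["tool_pos"],4),"jawyaw",round(cur,3),"axes",np.round(M.T,3).tolist())
    print("shift",np.round(d,4),"spin",round(-e*1.0,4),"(tool x down => spin=-dyaw)","F",np.round(s["contact_force"],1),"w",round(s["gripper_width"],3),"q",np.round(s["joint_pos"],2))
if __name__=="__main__": go(*map(float,sys.argv[1:5]))
E
python3 go.py .545 -.0533 .3 -.212
```

```text
t 0.6 pos [0.2299 0.5811 0.1842] jawyaw 1.194 axes [[-0.0, -0.0, -1.0], [0.368, 0.93, -0.0], [0.93, -0.368, 0.0]]
shift [-0.1157 -0.474   0.5264] spin 1.406 (tool x down => spin=-dyaw) F [-0.1 -0.6  0.9] w 1.0 q [-1.24  0.42 -0.01  1.61  0.    1.11 -0.05]
```

Request:
{"method": "arm_command", "body": {"motion": [[-0.04, 0, 0, 0, 1], [-0.08, 0, 0, 0, 1], [-0.115, -0.02, 0.02, 0.1, 1], [-0.115, -0.05, 0.05, 0.2, 1], [-0.115, -0.08, 0.08, 0.3, 1], [-0.115, -0.11, 0.11, 0.4, 1], [-0.115, -0.14, 0.14, 0.5, 1], [-0.115, -0.17, 0.175, 0.6, 1], [-0.115, -0.2, 0.21, 0.7, 1], [-0.115, -0.23, 0.25, 0.8, 1]]}}

```text
t: 1.43
tool_pos: [0.3666, 0.2925, 0.2996]
orientation: [0.394, 0.587, -0.394, 0.587]
contact_force: [1.5, 1.2, -0.2]
gripper_width: 1.003
```

```bash
python3 go.py .545 -.0533 .25 -.212
```

```text
t 1.43 pos [0.3666 0.2925 0.2996] jawyaw 0.389 axes [[0.0, 0.001, -1.0], [0.925, 0.38, 0.001], [0.38, -0.925, -0.001]]
shift [0.0493 0.0337 0.3877] spin 0.6014 (tool x down => spin=-dyaw) F [ 1.5  1.2 -0.2] w 1.003 q [-0.99  0.03  0.25  1.84 -0.01  1.28 -0.34]
```

Request:
{"method": "arm_command", "body": {"motion": [[0, 0.003, 0.035, 0.1, 1], [0, 0.006, 0.07, 0.2, 1], [0, 0.01, 0.11, 0.3, 1], [0.01, 0.013, 0.15, 0.4, 1], [0.02, 0.017, 0.19, 0.5, 1], [0.03, 0.02, 0.23, 0.6, 1], [0.04, 0.024, 0.27, 0.6, 1], [0.049, 0.028, 0.31, 0.6, 1], [0.049, 0.031, 0.35, 0.6, 1], [0.049, 0.034, 0.388, 0.6, 1]]}}

```text
t: 2.27
tool_pos: [0.5458, -0.0555, 0.2501]
orientation: [0.55, 0.445, -0.55, 0.445]
contact_force: [1.1, 2.0, 1.3]
gripper_width: 0.998
```

```bash
python3 go.py .545 -.0533 .15 -.212
```

```text
t 2.27 pos [ 0.5458 -0.0555  0.2501] jawyaw -0.211 axes [[0.0, 0.001, -1.0], [0.978, -0.209, -0.0], [-0.209, -0.978, -0.001]]
shift [ 0.1001 -0.0012 -0.0019] spin 0.0015 (tool x down => spin=-dyaw) F [1.1 2.  1.3] w 0.998 q [-0.48  0.26  0.63  1.74 -0.16  1.2  -0.01]
```

```bash
python3 - <<'E'
from workcell import arm, eyes, landmark_of
import cv2, numpy as np
ci=eyes.camera_info("wrist");print(ci)
im=eyes.snapshot("wrist"); cv2.imwrite("pics/w1.png",im[:,:,::-1])
np.save("w1.npy",ci["extrinsics"])
for q in ["carrier_grip","carrier_hole","dock","far_pin","seat"]:
        for d in landmark_of(q,"wrist")[:3]: print(q,np.round(d["at"],4),round(d["p"],2))
E
```

```text
{'vfov': 65.70646984690485, 'cx': 281.9451427383126, 'cy': 207.7631416759592, 'extrinsics': array([[ 9.78076487e-01, -2.08245915e-01,  1.52869580e-04,
        -5.46276640e-01],
       [ 2.01308014e-01,  9.45302566e-01, -2.56667377e-01,
        -1.32130522e-02],
       [ 5.33054249e-02,  2.51071101e-01,  9.66499785e-01,
        -4.69084971e-01],
       [ 0.00000000e+00,  0.00000000e+00,  0.00000000e+00,
         1.00000000e+00]])}
carrier_grip [0.2752 0.2612 0.0497] 0.94
carrier_grip [ 0.2539 -0.315   0.0364] 0.8
carrier_grip [ 0.5471 -0.049   0.0973] 0.58
carrier_hole [ 0.2635 -0.2884 -0.0019] 0.93
carrier_hole [ 0.5661 -0.0582  0.0592] 0.91
dock [ 0.5755 -0.0618  0.0038] 0.63
dock [ 0.4597 -0.3322 -0.0008] 0.43
far_pin [ 0.663  -0.0905  0.0568] 0.82
seat [ 0.6394 -0.0805  0.0858] 0.95
```

View pics/w1.png

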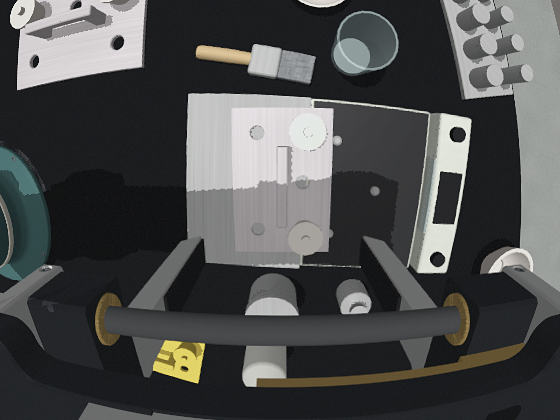

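```bash
python3 - <<'E'
import cv2
a=cv2.imread("pics/w1.png")[85:285,180:480]; cv2.imwrite("pics/w1c.png",cv2.resize(a,None,fx=2.6,fy=2.6,interpolation=cv2.INTER_CUBIC)) 
E
```

```text
(no output)
```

View pics/w1c.png

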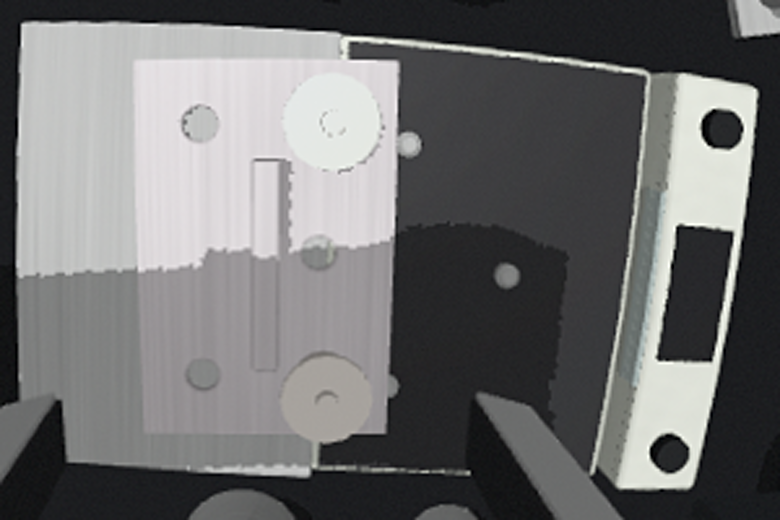

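```bash
cat >> h.py <<'E'
F=lambda:210/np.tan(np.radians(65.70646984690485/2))
def wproj(P,E):
    c=E[:3,:3]@P+E[:3,3]; x,y,z=c[0],-c[1],-c[2]; rr=np.hypot(x,y); th=np.arctan2(rr,z)
    return np.array([281.945+F()*th*x/rr, 207.763+F()*th*y/rr])
def wfit(obs,E,x0):
    def r(p):
        c,s=np.cos(p[2]),np.sin(p[2])
        return np.concatenate([wproj(np.array([p[0]+(c*m[0]-s*m[1])/1000,p[1]+(s*m[0]+c*m[1])/1000,m[2]/1000]),E)-uv for uv,m in obs])
    q=least_squares(r,x0,loss="soft_l1");return q.x,r(q.x).reshape(-1,2)
E
cat > m1.py <<'E'
from h import *
E=np.load("w1.npy")
t=lambda u,v,*m:(((u+.5)/2.6-.5+180,(v+.5)/2.6-.5+85),m)
car=[t(200,123,-30,60,64),t(318,252,25,0,64),t(203,374,-30,-60,64),t(134,60,-60,90,64),t(398,60,60,90,64),t(386,433,60,-90,64),t(144,433,-60,-90,64),t(266,159,0,46,100),t(265,370,0,-46,100)]
dock=[t(507,276,90,0,58),t(409,145,35,60,58),t(22,23,-150,110,58),t(341,36,0,110,58),t(757,87,215,110,70),t(687,75,165,110,70),t(618,488,165,-110,70),t(693,489,215,-110,70),t(310,476,0,-110,58)]
for o in(car,dock):
    x,r=wfit(o,E,[.55,-.06,-.2]); print(np.round(x,4),np.round(r,1).tolist())
E
python3 m1.py
```

```text
[ 0.5472 -0.0521 -0.2124] [[-0.2, -0.0], [0.5, 0.3], [-0.0, 0.5], [-0.2, -0.4], [0.1, -0.2], [-0.1, -0.2], [0.0, -0.4], [-0.1, -0.1], [0.0, 0.5]]
[ 0.5737 -0.0655 -0.2647] [[0.7, 0.6], [0.1, -0.1], [-0.7, -0.2], [0.1, -1.4], [2.4, -0.3], [-2.7, -1.5], [-0.3, 2.2], [1.1, 1.4], [-0.1, 0.7]]
```

Request:
{"method": "arm_command", "body": {"motion": [[0.03, 0, -0.002, 0, 1], [0.06, 0, -0.002, 0, 1], [0.09, 0, -0.002, 0, 1], [0.12, 0, -0.002, 0, 1], [0.145, 0, -0.002, 0, 1], [0.16, 0, -0.002, 0, 1], [0.168, 0, -0.002, 0, 1], [0.174, 0, -0.002, 0, 1], [0.174, 0, -0.002, 0, 1]], "grip_force": 30}}

```text
t: 3.32
tool_pos: [0.5455, -0.0496, 0.0761]
orientation: [0.55, 0.446, -0.549, 0.445]
contact_force: [0.6, -0.8, -0.4]
gripper_width: 0.997
```

```bash
python3 go.py .547 -.0525 .076 -.212; python3 - <<'E'
from workcell import arm, eyes
import cv2
im=eyes.snapshot("wrist"); cv2.imwrite("pics/w2.png",im[:,:,::-1])
im=eyes.snapshot("side")[160:320,220:420]; cv2.imwrite("pics/s2.png",cv2.resize(im,None,fx=3.5,fy=3.5)[:,:,::-1])
E
```

```text
t 3.32 pos [ 0.5455 -0.0496  0.0761] jawyaw -0.209 axes [[-0.0, 0.002, -1.0], [0.978, -0.207, -0.001], [-0.207, -0.978, -0.001]]
shift [0.     0.0021 0.0025] spin 0.0035 (tool x down => spin=-dyaw) F [ 0.6 -0.8 -0.4] w 0.997 q [-0.4   0.46  0.55  1.92 -0.32  0.85  0.11]
```

View pics/w2.png

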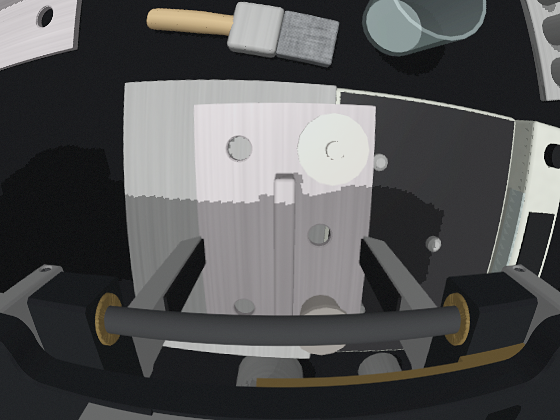

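View pics/s2.png

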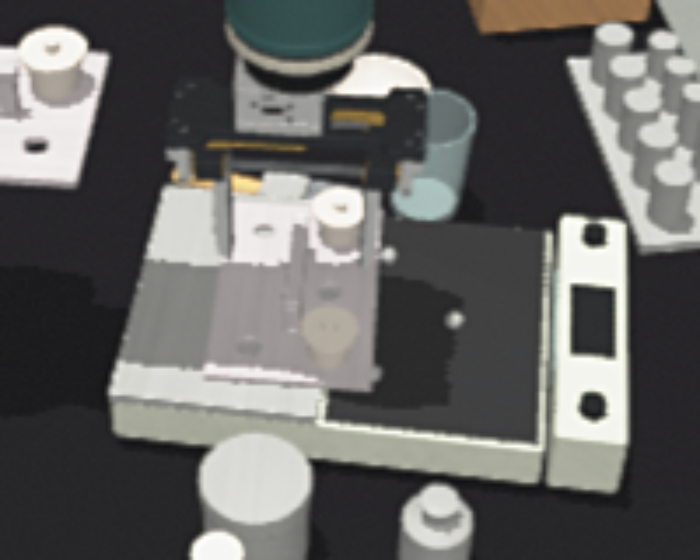

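Request:
{"method": "arm_command", "body": {"motion": [[0, 0.001, 0.0025, 0, 0.6], [0, 0.001, 0.0025, 0, 0.3], [0, 0.001, 0.0025, 0, 0.1], [0, 0.001, 0.0025, 0, 0.1], [0, 0.001, 0.0025, 0, 0], [0, 0.001, 0.0025, 0, 0], [0, 0.001, 0.0025, 0, 0], [0, 0.001, 0.0025, 0, 0], [0, 0.001, 0.0025, 0, 0]], "grip_force": 30}}

```text
t: 4.17
tool_pos: [0.5466, -0.0526, 0.0772]
orientation: [0.55, 0.445, -0.549, 0.445]
contact_force: [0.3, -0.8, 0.0]
gripper_width: 0.397
```

```bash
python3 go.py .637 -.083 .076 -.267;  python3 - <<'E'
from workcell import arm, eyes
import cv2,numpy as np
np.save("w3.npy",eyes.camera_info("wrist")["extrinsics"])
im=eyes.snapshot("wrist"); cv2.imwrite("pics/w3.png",im[:,:,::-1])
a=im[70:370,110:530,::-1]; cv2.imwrite("pics/w3c.png",cv2.resize(a,None,fx=1.9,fy=1.9,interpolation=cv2.INTER_CUBIC))
E
```

```text
t 4.17 pos [ 0.5466 -0.0526  0.0772] jawyaw -0.209 axes [[0.001, 0.001, -1.0], [0.978, -0.208, 0.001], [-0.208, -0.978, -0.002]]
shift [0.0012 0.0948 0.0109] spin 0.058 (tool x down => spin=-dyaw) F [ 0.3 -0.8  0. ] w 0.397 q [-0.4   0.46  0.55  1.91 -0.32  0.85  0.11]
```

View pics/w3c.png

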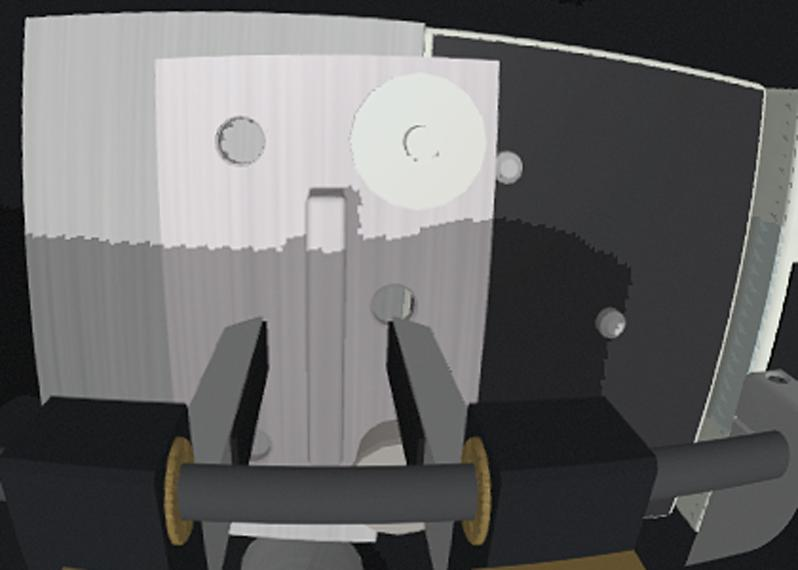

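Fingers are still closing (opening 0.40, 37 mm), centred on the bar. Continue.

Request:
{"method": "arm_command", "body": {"motion": [[0.001, 0, 0, 0, 0], [0.001, 0, 0, 0, 0], [0.001, 0, 0, 0, 0], [0.001, 0, 0, 0, 0], [0.001, 0, 0, 0, 0], [0.001, 0, 0, 0, 0], [0.001, 0, 0, 0, 0]], "grip_force": 30}}

```text
t: 4.8
tool_pos: [0.5464, -0.0526, 0.0761]
orientation: [0.55, 0.445, -0.549, 0.445]
contact_force: [-0.7, -0.2, -1.3]
gripper_width: 0.115
```

```bash
python3 go.py .637 -.083 .076 -.267;  python3 - <<'E'
from workcell import arm, eyes
import cv2,numpy as np
np.save("w3.npy",eyes.camera_info("wrist")["extrinsics"])
im=eyes.snapshot("wrist"); cv2.imwrite("pics/w3.png",im[:,:,::-1])
a=im[70:370,110:530,::-1]; cv2.imwrite("pics/w3c.png",cv2.resize(a,None,fx=1.9,fy=1.9,interpolation=cv2.INTER_CUBIC))
E
```

```text
t 4.8 pos [ 0.5464 -0.0526  0.0761] jawyaw -0.209 axes [[0.001, 0.002, -1.0], [0.978, -0.207, 0.001], [-0.207, -0.978, -0.002]]
shift [0.0001 0.0949 0.011 ] spin 0.058 (tool x down => spin=-dyaw) F [-0.7 -0.2 -1.3] w 0.115 q [-0.39  0.46  0.55  1.91 -0.32  0.85  0.11]
```

View pics/w3c.png

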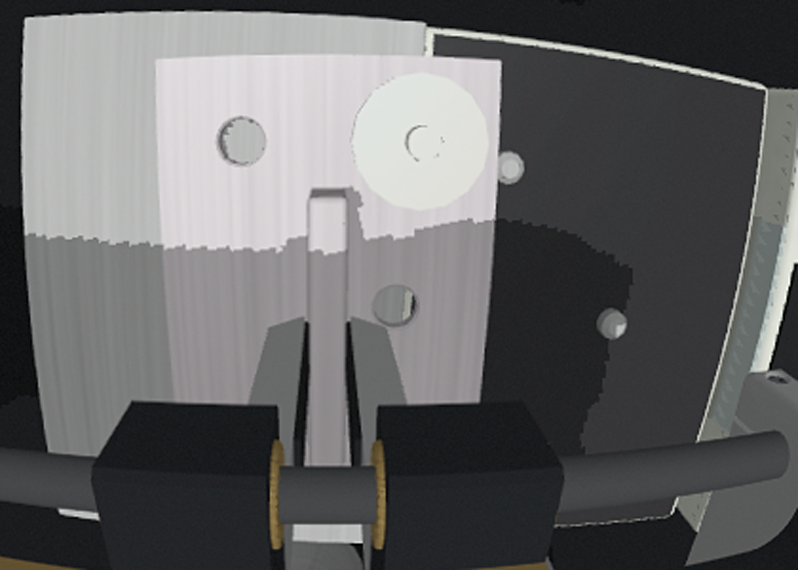

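```bash
cat > m3.py <<'E'
from h import *
E=np.load("w3.npy")
t=lambda u,v,*m:(((u+.5)/1.9-.5+110,(v+.5)/1.9-.5+70),m)
car=[t(242,141,-30,60,64),t(395,305,25,0,64),t(155,60,-60,90,64),t(500,61,60,90,64),t(425,144,28,62,99),t(327,196,0,46,100)]
dock=[t(613,324,90,0,58),t(511,167,35,60,58),t(23,18,-150,110,58),t(427,24,0,110,58),t(765,90,160,110,50)]
xs=[]
for o in(car,dock):
    x,r=wfit(o,E,[.55,-.06,-.2]); print(np.round(x,4),np.round(r,1).tolist()); xs.append(x)
c,d=xs
print("move to seat",d[:2]+.065*np.array([np.cos(d[2]),np.sin(d[2])])-c[:2],d[2]-c[2])
E
python3 m3.py
```

```text
[ 0.5472 -0.0524 -0.2126] [[-0.9, 0.2], [0.2, 1.6], [-0.1, -0.9], [0.4, -0.6], [-0.0, -0.5], [0.2, 0.7]]
[ 0.5732 -0.0657 -0.2694] [[1.2, 3.1], [-0.6, 1.8], [-0.4, -0.6], [-0.4, -0.5], [3.7, -1.3]]
move to seat [ 0.08861026 -0.03058899] -0.05681634002860453
```

Request:
{"method": "arm_command", "body": {"motion": [[0.0005, 0.008, 0.001, 0.01, 0], [0.0005, 0.016, 0.002, 0.02, 0], [0.0005, 0.024, 0.003, 0.03, 0], [0.0005, 0.032, 0.004, 0.04, 0], [0.0005, 0.04, 0.005, 0.05, 0], [0.0005, 0.048, 0.006, 0.056, 0]]}}

```text
t: 5.35
tool_pos: [0.5912, -0.0678, 0.0763]
orientation: [0.562, 0.431, -0.562, 0.428]
contact_force: [-30.4, 8.1, 51.4]
gripper_width: 0.12
```

```bash
python3 go.py .6354 -.0831 .076 -.265
```

```text
t 5.35 pos [ 0.5912 -0.0678  0.0763] jawyaw -0.265 axes [[-0.002, 0.004, -1.0], [0.965, -0.262, -0.003], [-0.262, -0.965, -0.003]]
shift [0.0002 0.0466 0.0032] spin -0.0003 (tool x down => spin=-dyaw) F [-30.4   8.1  51.4] w 0.12 q [-0.35  0.54  0.55  1.79 -0.35  0.9   0.09]
```

Request:
{"method": "arm_command", "body": {"motion": [[-0.0005, 0, 0, 0, 0], [-0.001, 0, 0, 0, 0]]}}

```text
t: 5.52
tool_pos: [0.5915, -0.0679, 0.0774]
orientation: [0.562, 0.431, -0.562, 0.428]
contact_force: [0.4, -0.8, -4.2]
gripper_width: 0.122
```

```bash
python3 go.py .6354 -.0831 .076 -.265; python3 - <<'E'
from workcell import arm, eyes
import cv2,numpy as np
im=eyes.snapshot("wrist")
a=im[70:370,110:530,::-1]; cv2.imwrite("pics/w4c.png",cv2.resize(a,None,fx=1.9,fy=1.9,interpolation=cv2.INTER_CUBIC))
im=eyes.snapshot("side")[160:320,220:420]; cv2.imwrite("pics/s4.png",cv2.resize(im,None,fx=3.5,fy=3.5)[:,:,::-1])
E
```

```text
t 5.52 pos [ 0.5915 -0.0679  0.0774] jawyaw -0.266 axes [[-0.002, 0.003, -1.0], [0.965, -0.262, -0.003], [-0.262, -0.965, -0.003]]
shift [0.0012 0.0463 0.0031] spin -0.0005 (tool x down => spin=-dyaw) F [ 0.4 -0.8 -4.2] w 0.122 q [-0.35  0.54  0.55  1.79 -0.35  0.91  0.09]
```

View pics/w4c.png

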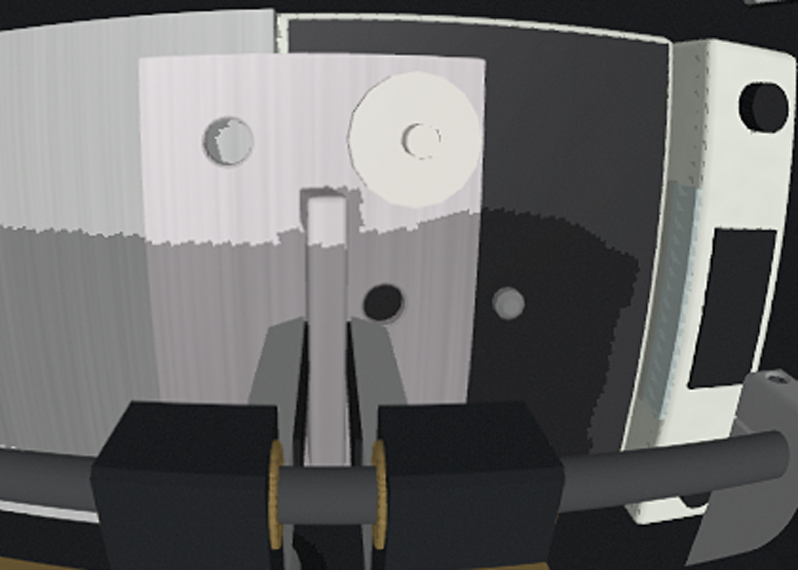

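View pics/s4.png

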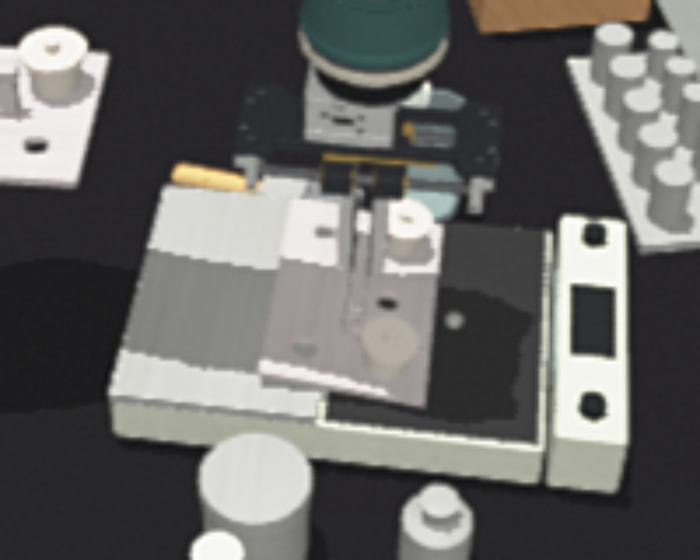

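```bash
cat > m4.py <<'E'
from h import *
from workcell import eyes,arm
from scipy.spatial.transform import Rotation as R
def full(obs,E,x0):
    # p: x,y,z(underside centre),yaw,pitch(lead down +),roll
    def r(p):
        M=R.from_euler("ZYX",p[3:]).as_matrix()
        o=[wproj(p[:3]+M@(np.array(m)/1000),E)-uv for uv,m in obs]
        return np.concatenate(o+[[(p[5])/.01]])
    q=least_squares(r,x0,loss="soft_l1");return q.x,r(q.x)[:-1].reshape(-1,2)
t=lambda u,v,*m:(((u+.5)/1.9-.5+110,(v+.5)/1.9-.5+70),m)
if __name__=="__main__":
    car3=[t(242,141,-30,60,6),t(395,305,25,0,6),t(155,60,-60,90,6),t(500,61,60,90,6),t(425,144,28,62,41),t(308,196,-6,46,42),t(346,196,6,46,42)]
    car4=[t(228,141,-30,60,6),t(383,303,25,0,6),t(139,58,-60,90,6),t(484,60,60,90,6),t(421,140,28,62,41),t(308,196,-6,46,42),t(346,196,6,46,42)]
    for o,E in((car3,np.load("w3.npy")),(car4,eyes.camera_info("wrist")["extrinsics"])):
        x,r=full(o,E,[.57,-.06,.058,-.2,0,0]); print(np.round(x,4),np.round(r,1).tolist())
E
python3 m4.py
```

```text
[ 0.5473 -0.0525  0.0556 -0.212   0.0011  0.0018] [[-0.3, 0.1], [-0.0, 0.5], [0.8, -0.5], [-0.4, -0.3], [-0.5, -0.5], [-0.3, 0.3], [1.3, 0.4]]
[ 0.5877 -0.0661  0.0582 -0.2665  0.1124  0.0015] [[-0.0, 0.2], [0.1, 0.4], [0.4, -0.3], [-0.5, -0.4], [0.1, 0.5], [-0.9, -0.0], [0.7, -0.3]]
```

Request:
{"method": "arm_command", "body": {"motion": [[0, 0, 0, 0, 0], [0, 0, 0, 0, 0], [0.0005, 0, 0, 0, 0], [0.0005, 0, 0, 0, 0]], "grip_force": 3}}

```text
t: 5.95
tool_pos: [0.5909, -0.0677, 0.0767]
orientation: [0.562, 0.431, -0.562, 0.428]
contact_force: [-3.7, 0.6, 2.9]
gripper_width: 0.127
```

```bash
cat > snap.py <<'E'
import sys,cv2,numpy as np
from workcell import arm,eyes
n=sys.argv[1]
np.save(n+".npy",eyes.camera_info("wrist")["extrinsics"])
im=eyes.snapshot("wrist")
a=im[70:370,110:530,::-1]; cv2.imwrite(f"pics/{n}.png",cv2.resize(a,None,fx=1.9,fy=1.9,interpolation=cv2.INTER_CUBIC))
im=eyes.snapshot("side")[160:320,220:420]; cv2.imwrite(f"pics/{n}s.png",cv2.resize(im,None,fx=3.5,fy=3.5)[:,:,::-1])
E
python3 go.py .6354 -.0831 .076 -.265; python3 snap.py w5
```

```text
t 5.95 pos [ 0.5909 -0.0677  0.0767] jawyaw -0.265 axes [[-0.002, 0.004, -1.0], [0.965, -0.262, -0.003], [-0.262, -0.965, -0.003]]
shift [0.0005 0.047  0.0032] spin -0.0003 (tool x down => spin=-dyaw) F [-3.7  0.6  2.9] w 0.127 q [-0.35  0.54  0.55  1.8  -0.35  0.91  0.09]
```

View pics/w5.png

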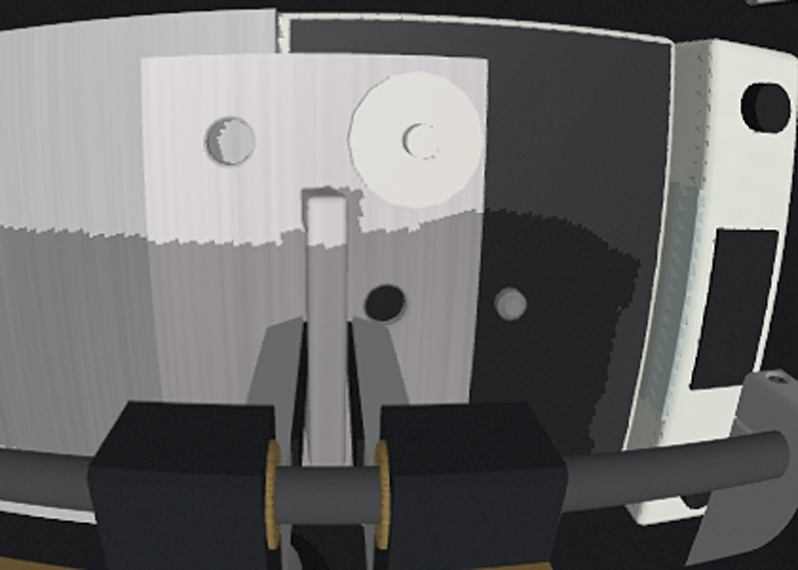

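Request:
{"method": "arm_command", "body": {"motion": [[0, 0, 0, 0, 0.15], [0, 0, 0, 0, 0.17], [0, 0, 0, 0, 0.17], [0, 0, 0, 0, 0.17]], "grip_force": 3}}

```text
t: 6.38
tool_pos: [0.5911, -0.0677, 0.0767]
orientation: [0.562, 0.431, -0.562, 0.428]
contact_force: [-1.2, 0.6, -0.2]
gripper_width: 0.17
```

```bash

python3 go.py .6354 -.0831 .076 -.265; python3 snap.py w6
```

```text
t 6.38 pos [ 0.5911 -0.0677  0.0767] jawyaw -0.265 axes [[-0.002, 0.004, -1.0], [0.965, -0.262, -0.003], [-0.262, -0.965, -0.003]]
shift [0.0006 0.0468 0.0033] spin -0.0001 (tool x down => spin=-dyaw) F [-1.2  0.6 -0.2] w 0.17 q [-0.35  0.54  0.55  1.8  -0.35  0.9   0.09]
```

View pics/w6.png

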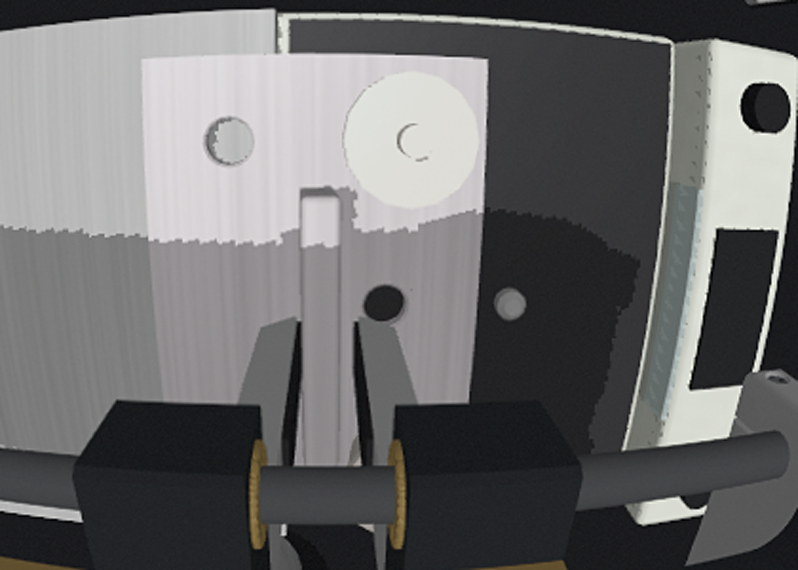

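```bash
cat > m6.py <<'E'
from m4 import *
car6=[t(229,141,-30,60,6),t(384,303,25,0,6),t(141,58,-60,90,6),t(487,60,60,90,6),t(415,141,28,62,41),t(301,196,-6,46,42),t(340,196,6,46,42)]
x,r=full(car6,np.load("w6.npy"),[.57,-.06,.058,-.2,0,0]); print(np.round(x,4),np.round(r,1).tolist())
E
python3 m6.py
```

```text
[ 0.5878 -0.0661  0.057  -0.2671  0.0575  0.0035] [[-0.1, -0.0], [-0.2, 0.8], [0.7, 0.1], [-0.6, -0.6], [0.4, 0.2], [-0.8, -0.1], [0.4, -0.2]]
```

View pics/w6s.png

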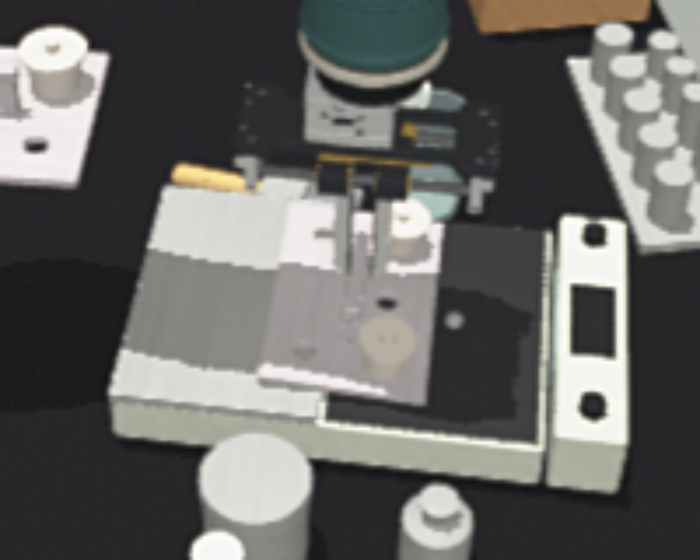

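Request:
{"method": "arm_command", "body": {"motion": [[0, 0, 0, 0, 0.22], [0, 0, 0, 0, 0.27], [0, 0, 0, 0, 0.27], [0, 0, 0, 0, 0.27]]}}

```text
t: 6.82
tool_pos: [0.5913, -0.0678, 0.0768]
orientation: [0.562, 0.431, -0.561, 0.428]
contact_force: [-1.1, -0.2, -0.6]
gripper_width: 0.273
```

```bash

python3 go.py .6354 -.0831 .076 -.265; python3 snap.py w7
```

```text
t 6.82 pos [ 0.5913 -0.0678  0.0768] jawyaw -0.265 axes [[-0.002, 0.003, -1.0], [0.965, -0.262, -0.003], [-0.262, -0.965, -0.003]]
shift [0.0007 0.0465 0.0032] spin -0.0003 (tool x down => spin=-dyaw) F [-1.1 -0.2 -0.6] w 0.273 q [-0.35  0.54  0.55  1.79 -0.35  0.9   0.09]
```

View pics/w7.png

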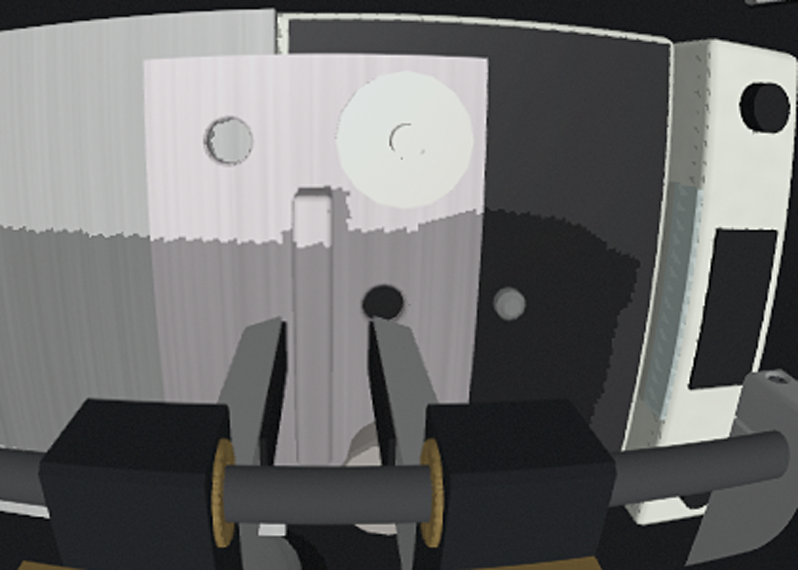

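```bash
cat > m7.py <<'E'
from m4 import *
E=np.load("w7.npy")
car=[t(229,141,-30,60,6),t(383,303,25,0,6),t(143,59,-60,90,6),t(487,59,60,90,6),t(404,141,28,62,41),t(294,195,-6,46,42),t(332,195,6,46,42)]
x,r=full(car,E,[.57,-.06,.058,-.2,0,0]); print(np.round(x,4),np.round(r,1).tolist())
dock=[t(511,303,90,0,58),t(276,10,0,110,58),t(670,42,160,110,50),t(712,40,165,110,70),t(776,230,180,0,70)][:4]
y,r=wfit(dock,E,[.57,-.06,-.2]);print(np.round(y,4),np.round(r,1).tolist())
c,s=np.cos(y[2]),np.sin(y[2]);d=x[:2]-y[:2];print("carrier in dock",c*d[0]+s*d[1],-s*d[0]+c*d[1])
# true TCP->carrier
E
python3 m7.py
```

```text
[ 0.588  -0.0661  0.0554 -0.265   0.0023  0.0036] [[-0.2, -0.2], [-0.2, 0.5], [0.9, 0.3], [-0.7, -0.4], [1.9, -0.0], [-1.3, -0.0], [0.2, -0.1]]
[ 0.5728 -0.0658 -0.27  ] [[-0.4, 3.9], [-1.2, -0.2], [3.8, -0.6], [1.0, -0.3]]
carrier in dock 0.014739684581151989 0.0037691012785781497
```

```bash
cat > ray.py <<'E'
from h import *
def ray(uv,E,z):
    f=lambda p:wproj(np.array([p[0],p[1],z]),E)-uv
    return least_squares(f,[.6,-.06]).x
def pinhole(uv,n,z):
    ci=eyes.camera_info(n)
    return least_squares(lambda p:proj([p[0],p[1],z],ci)[0]-uv,[.6,-.06]).x
E
cat > m8.py <<'E'
from ray import *
tc=lambda u,v:((u+.5)/1.9-.5+110,(v+.5)/1.9-.5+70)
t1=lambda u,v:((u+.5)/2.6-.5+180,(v+.5)/2.6-.5+85)
for n,p in(("w1",t1(507,276)),("w3",tc(613,324)),("w7",tc(510,303))): print(n,"farpin",ray(p,np.load(n+".npy"),.058))
for n,p in(("w1",t1(409,145)),("w3",tc(511,167))): print(n,"pinL",ray(p,np.load(n+".npy"),.058))
E=np.load("w7.npy")
for nm,p in(("hole+25",tc(383,303)),("hole-30,60",tc(229,141))): print(nm,ray(p,E,.064))
T=lambda u,v:((u+.5)/3.3-.5+245,(v+.5)/3.3-.5+90)
S=lambda u,v:((u+.5)/4.6-.5+240,(v+.5)/4.6-.5+190)
print(pinhole(T(270,225),"top",.058),pinhole(S(505,282),"side",.058))
print(pinhole(T(175,269),"top",.058),pinhole(S(419,197),"side",.058))
E
python3 m8.py
```

```text
w1 farpin [ 0.65976633 -0.08812587]
w3 farpin [ 0.65900874 -0.08674839]
w7 farpin [ 0.65996297 -0.08681931]
w1 pinL [ 0.62303847 -0.01681249]
w3 pinL [ 0.62349307 -0.01598753]
hole+25 [ 0.61232724 -0.07141264]
hole-30,60 [ 5.75250549e-01 -5.42336569e-04]
[ 0.65712694 -0.08848128] [ 0.65771559 -0.09238445]
[ 0.62132703 -0.01688644] [ 0.62144944 -0.02012768]
```

Request:
{"method": "arm_command", "body": {"motion": [[0.001, -0.004, 0, 0.004, 0.25], [0.001, -0.004, 0, 0.004, 0.2], [0.001, -0.004, 0, 0.004, 0.1], [0.001, -0.004, 0, 0.004, 0], [0.001, -0.004, 0, 0.004, 0], [0.001, -0.004, 0, 0.004, 0]], "grip_force": 6}}

```text
t: 7.42
tool_pos: [0.5872, -0.0666, 0.0758]
orientation: [0.563, 0.43, -0.562, 0.427]
contact_force: [-2.0, 0.7, 1.9]
gripper_width: 0.129
```

```bash

python3 go.py .6354 -.0831 .076 -.268; python3 snap.py w8
```

```text
t 7.42 pos [ 0.5872 -0.0666  0.0758] jawyaw -0.269 axes [[-0.002, 0.004, -1.0], [0.964, -0.266, -0.003], [-0.266, -0.964, -0.003]]
shift [-0.0004  0.0508  0.003 ] spin -0.0012 (tool x down => spin=-dyaw) F [-2.   0.7  1.9] w 0.129 q [-0.35  0.54  0.55  1.81 -0.35  0.9   0.09]
```

View pics/w8.png

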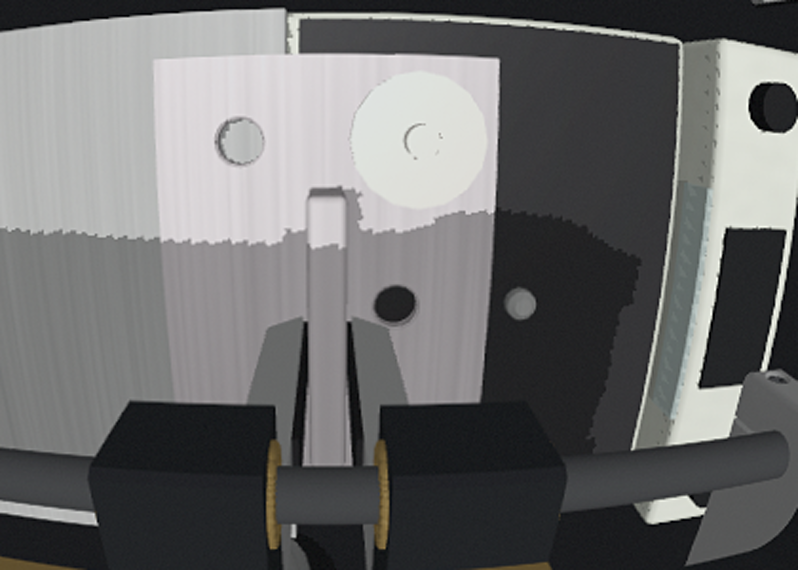

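Request:
{"method": "arm_command", "body": {"motion": [[0, 0.004, 0, 0, 0], [0, 0.008, 0.0005, 0, 0], [0, 0.012, 0.0005, 0, 0], [0, 0.016, 0.001, 0, 0], [0, 0.02, 0.001, 0, 0]]}}

```text
t: 7.93
tool_pos: [0.6055, -0.0725, 0.0755]
orientation: [-0.562, -0.431, 0.563, -0.426]
contact_force: [-11.8, 4.9, 8.5]
gripper_width: 0.193
```

```bash

python3 go.py .6354 -.0831 .076 -.268; python3 snap.py w9
```

```text
t 7.93 pos [ 0.6055 -0.0725  0.0755] jawyaw -0.269 axes [[-0.005, 0.005, -1.0], [0.964, -0.266, -0.006], [-0.266, -0.964, -0.003]]
shift [-0.0007  0.0317  0.0022] spin -0.0011 (tool x down => spin=-dyaw) F [-11.8   4.9   8.5] w 0.193 q [-0.33  0.57  0.54  1.75 -0.36  0.92  0.1 ]
```

View pics/w9.png

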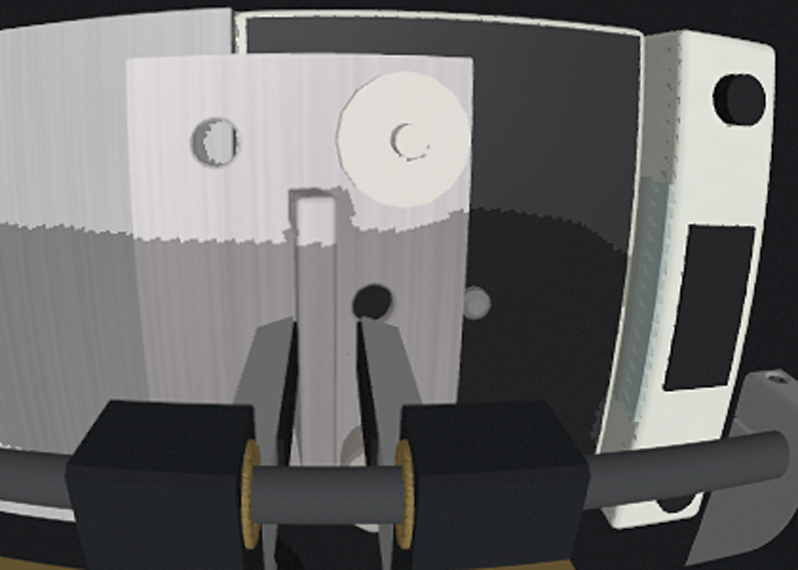

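Request:
{"method": "arm_command", "body": {"motion": [[0, 0, 0, 0, 0.25], [0, 0, 0, 0, 0.27], [0, 0, 0, 0, 0.27], [0, -0.005, 0, 0, 0.27], [0, -0.01, 0, 0, 0.2], [0, -0.01, 0, 0, 0.1], [0, -0.01, 0, 0, 0], [0, -0.01, 0, 0, 0], [0, -0.01, 0, 0, 0]], "grip_force": 20}}

```text
t: 8.78
tool_pos: [0.5959, -0.0698, 0.0757]
orientation: [-0.562, -0.431, 0.563, -0.426]
contact_force: [-1.8, 0.2, 4.0]
gripper_width: 0.121
```

```bash

python3 go.py .6354 -.0831 .076 -.268; python3 snap.py w10
```

```text
t 8.78 pos [ 0.5959 -0.0698  0.0757] jawyaw -0.269 axes [[-0.005, 0.005, -1.0], [0.964, -0.266, -0.006], [-0.266, -0.964, -0.003]]
shift [-0.0005  0.0416  0.0023] spin -0.001 (tool x down => spin=-dyaw) F [-1.8  0.2  4. ] w 0.121 q [-0.34  0.55  0.55  1.78 -0.36  0.91  0.09]
```

View pics/w10.png

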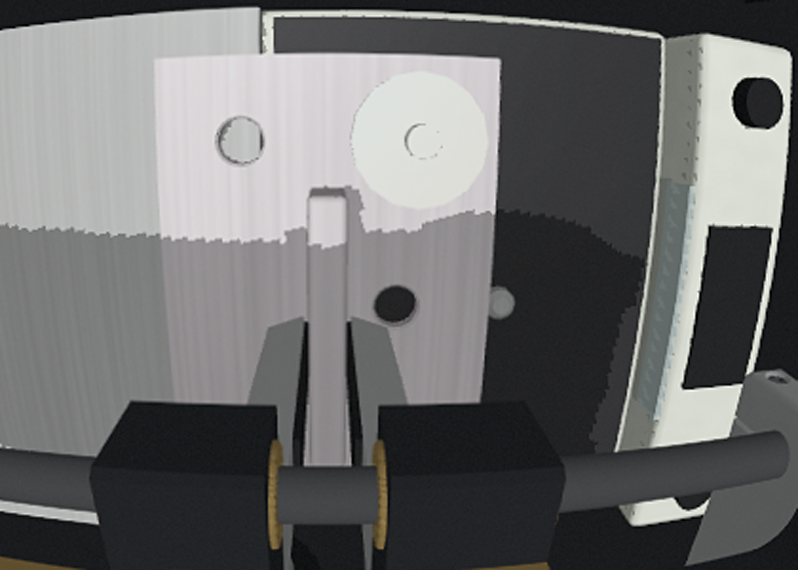

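Request:
{"method": "arm_command", "body": {"motion": [[0, 0, 0, 0, 0], [-0.0002, 0, 0, 0, 0], [-0.0004, 0, 0, 0, 0]], "grip_force": 60}}

```text
t: 9.13
tool_pos: [0.5959, -0.0699, 0.0758]
orientation: [-0.562, -0.431, 0.563, -0.426]
contact_force: [0.5, -0.3, -3.8]
gripper_width: 0.108
```

```bash
python3 go.py .6354 -.0831 .076 -.268; sleep 0; python3 -c "
from workcell import eyes,arm
import numpy as np
for i in range(2):
  eyes.snapshot('top');print(np.round(arm.state()['contact_force'],1))"
```

```text
t 9.13 pos [ 0.5959 -0.0699  0.0758] jawyaw -0.269 axes [[-0.005, 0.005, -1.0], [0.964, -0.266, -0.006], [-0.266, -0.964, -0.003]]
shift [-0.0004  0.0416  0.0023] spin -0.001 (tool x down => spin=-dyaw) F [ 0.5 -0.3 -3.8] w 0.108 q [-0.34  0.55  0.55  1.78 -0.36  0.91  0.09]
[-0.6 -0.5 -3.9]
[-0.2  1.  -3.7]
```

Request:
{"method": "arm_command", "body": {"motion": [[-0.0003, 0.003, 0, 0, 0], [-0.0003, 0.006, 0, 0, 0], [-0.0003, 0.009, 0, 0, 0], [-0.0003, 0.012, 0.0005, 0, 0]]}}

```text
t: 9.57
tool_pos: [0.602, -0.0716, 0.076]
orientation: [-0.56, -0.435, 0.565, -0.422]
contact_force: [-56.1, 18.7, 56.2]
gripper_width: 0.107
```

```bash

python3 go.py .6354 -.0831 .076 -.268; python3 snap.py w11
```

```text
t 9.57 pos [ 0.602  -0.0716  0.076 ] jawyaw -0.269 axes [[-0.017, 0.01, -1.0], [0.964, -0.265, -0.019], [-0.266, -0.964, -0.005]]
shift [-0.0007  0.0353  0.0022] spin -0.0007 (tool x down => spin=-dyaw) F [-56.1  18.7  56.2] w 0.107 q [-0.33  0.57  0.54  1.75 -0.36  0.94  0.1 ]
```

View pics/w11.png

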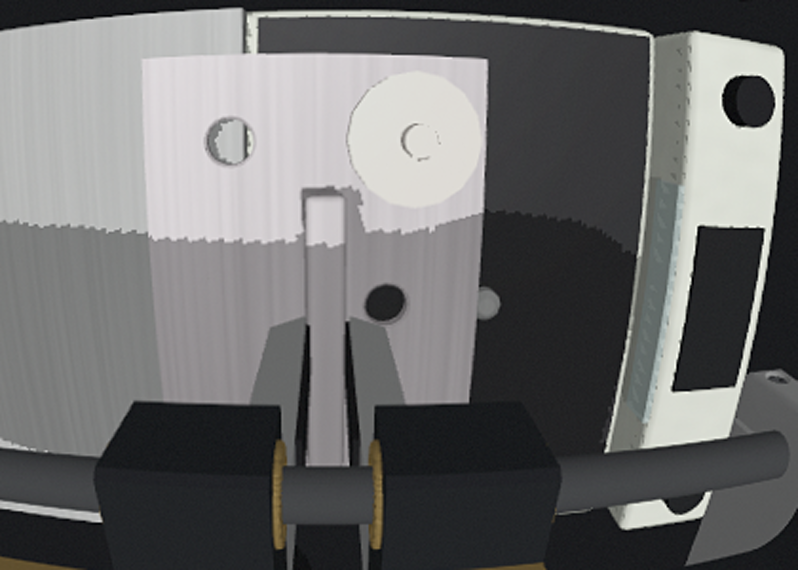

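Request:
{"method": "arm_command", "body": {"motion": [[0, -0.002, 0, 0, 0.2], [0, -0.004, 0, 0, 0.27], [0, -0.006, 0, 0, 0.27], [0, -0.009, 0, 0, 0.27], [0, -0.012, 0, 0, 0.2], [0, -0.012, 0, 0, 0.1], [0, -0.012, 0, 0, 0], [0, -0.012, 0, 0, 0], [0, -0.012, 0, 0, 0]], "grip_force": 20}}

```text
t: 10.42
tool_pos: [0.591, -0.0685, 0.0764]
orientation: [-0.56, -0.435, 0.565, -0.422]
contact_force: [0.4, 0.2, 1.4]
gripper_width: 0.119
```

```bash

python3 go.py .6354 -.0831 .076 -.268; python3 snap.py w12
```

```text
t 10.42 pos [ 0.591  -0.0685  0.0764] jawyaw -0.269 axes [[-0.016, 0.009, -1.0], [0.964, -0.265, -0.018], [-0.266, -0.964, -0.005]]
shift [-0.0004  0.0467  0.0023] spin -0.0006 (tool x down => spin=-dyaw) F [0.4 0.2 1.4] w 0.119 q [-0.34  0.55  0.55  1.78 -0.36  0.92  0.09]
```

View pics/w12.png

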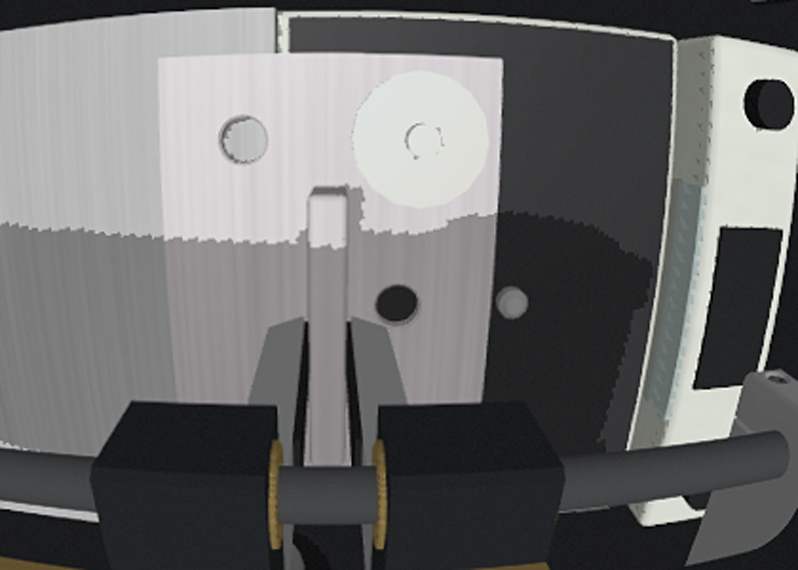

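Request:
{"method": "arm_command", "body": {"motion": [[0, 0, 0, 0, 0], [0, 0, 0, 0, 0], [0.0005, 0, 0, 0, 0], [0.0009, 0, 0, 0, 0], [0.0009, 0, 0, 0, 0]], "grip_force": 60}}

```text
t: 10.93
tool_pos: [0.5912, -0.0686, 0.0763]
orientation: [-0.56, -0.434, 0.565, -0.422]
contact_force: [-3.7, 1.7, 13.3]
gripper_width: 0.103
```

```bash

python3 go.py .6354 -.0831 .076 -.268
```

```text
t 10.93 pos [ 0.5912 -0.0686  0.0763] jawyaw -0.269 axes [[-0.015, 0.01, -1.0], [0.964, -0.266, -0.017], [-0.266, -0.964, -0.005]]
shift [-0.0006  0.0465  0.0023] spin -0.0008 (tool x down => spin=-dyaw) F [-3.7  1.7 13.3] w 0.103 q [-0.34  0.55  0.55  1.78 -0.36  0.92  0.1 ]
```

Request:
{"method": "arm_command", "body": {"motion": [[0.001, 0, 0, 0, 0], [0.002, 0, 0, 0, 0], [0.002, 0, 0, 0, 0]]}}

```text
t: 11.18
tool_pos: [0.5914, -0.0686, 0.076]
orientation: [-0.561, -0.435, 0.564, -0.422]
contact_force: [-10.9, 3.1, 31.5]
gripper_width: 0.108
```

```bash

python3 go.py .6354 -.0831 .076 -.268
```

```text
t 11.18 pos [ 0.5914 -0.0686  0.076 ] jawyaw -0.269 axes [[-0.014, 0.011, -1.0], [0.964, -0.266, -0.017], [-0.266, -0.964, -0.007]]
shift [-0.0008  0.0463  0.0023] spin -0.001 (tool x down => spin=-dyaw) F [-10.9   3.1  31.5] w 0.108 q [-0.34  0.55  0.55  1.78 -0.36  0.92  0.1 ]
```

```bash
cat > m12.py <<'E'
from m4 import *
from ray import ray
E=np.load("w12.npy")
tc=lambda u,v:((u+.5)/1.9-.5+110,(v+.5)/1.9-.5+70)
car=[t(243,139,-30,60,6),t(397,304,25,0,6),t(158,59,-60,90,6),t(502,59,60,90,6),t(423,140,28,62,41),t(308,195,-6,46,42),t(347,195,6,46,42)]
x,r=full(car,E,[.57,-.06,.058,-.2,0,0]); print(np.round(x,4),np.round(r,1).tolist())
h=ray(tc(397,304),E,.064);p=ray(tc(511.5,302.5),E,.058); L=ray(tc(243,139),E,.064)
print("h",h,"p",p,"L",L,"yaw",np.arctan2(*(h-L)[::-1])+0.8289)
d=p-h; y=-.268; print("dock frame to go",np.cos(y)*d[0]+np.sin(y)*d[1],-np.sin(y)*d[0]+np.cos(y)*d[1])
d=np.array([.6233,-.0164])-L;print("L pin to go",np.cos(y)*d[0]+np.sin(y)*d[1],-np.sin(y)*d[0]+np.cos(y)*d[1])
E
python3 m12.py
```

```text
[ 0.5925 -0.068   0.056  -0.2679 -0.0011  0.0029] [[0.0, 0.5], [0.0, 0.4], [0.4, -0.3], [-0.6, -0.4], [0.3, 0.4], [-0.7, -0.3], [0.4, -0.2]]
h [ 0.61663559 -0.07357853] p [ 0.65959707 -0.08700541] L [ 0.579835   -0.00182697] yaw -0.2679907533788548
dock frame to go 0.04498334011539219 -0.0015712381157763529
L pin to go 0.0457723888485428 -0.0025431336459459716
```

Request:
{"method": "arm_command", "body": {"motion": [[-0.0015, 0, 0, 0, 0], [-0.002, 0, 0.001, 0, 0], [-0.002, 0, 0.002, 0, 0], [-0.002, 0, 0.002, 0, 0.3], [-0.002, 0, 0.002, 0, 0.6], [-0.002, 0, 0.002, 0, 0.9], [-0.01, 0, 0.002, 0, 1], [-0.03, 0, 0.002, 0, 1], [-0.06, 0, 0.002, 0, 1], [-0.08, -0.01, 0.002, 0, 1]], "grip_force": 20}}

```text
t: 12.02
tool_pos: [0.5837, -0.0694, 0.1587]
orientation: [-0.561, -0.434, 0.564, -0.423]
contact_force: [1.1, -1.0, 0.8]
gripper_width: 0.582
```

```bash
cp snap.py s.py;
python3 go.py .515 -.0487 .14 1.3028; python3 go.py .515 -.0487 .14 -.268; python3 snap.py w13
```

```text
t 12.02 pos [ 0.5837 -0.0694  0.1587] jawyaw -0.269 axes [[-0.013, 0.01, -1.0], [0.964, -0.266, -0.015], [-0.266, -0.964, -0.006]]
shift [ 0.0198 -0.0715 -0.0015] spin 1.5694 (tool x down => spin=-dyaw) F [ 1.1 -1.   0.8] w 0.582 q [-0.38  0.44  0.6   1.74 -0.28  1.06  0.04]
t 12.02 pos [ 0.5837 -0.0694  0.1587] jawyaw -0.269 axes [[-0.013, 0.01, -1.0], [0.964, -0.266, -0.015], [-0.266, -0.964, -0.006]]
shift [ 0.0198 -0.0715 -0.0015] spin -0.0014 (tool x down => spin=-dyaw) F [ 1.1 -1.   0.8] w 0.582 q [-0.38  0.44  0.6   1.74 -0.28  1.06  0.04]
```

View pics/w13.png

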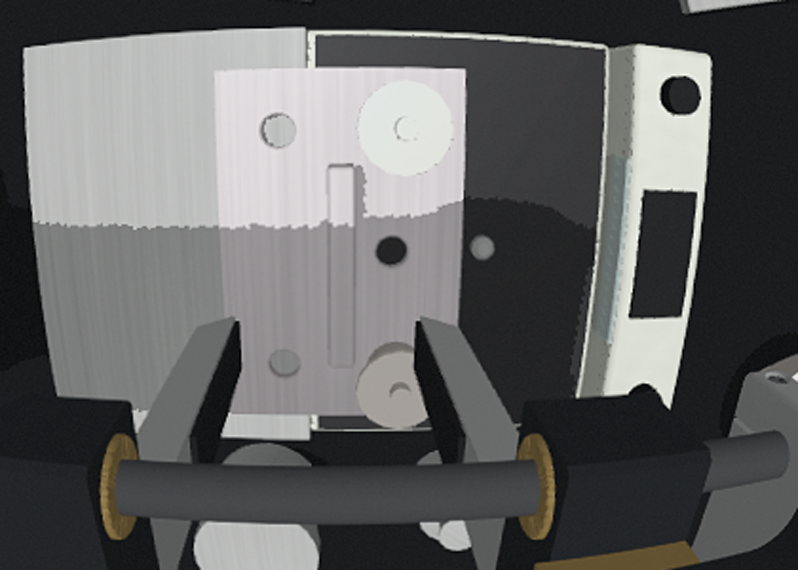

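Request:
{"method": "arm_command", "body": {"motion": [[0, -0.02, 0, 0.12, 0.7], [0, -0.04, 0, 0.24, 0.7], [0, -0.06, 0, 0.36, 0.7], [0, -0.0725, -0.0015, 0.48, 0.7], [0, -0.0725, -0.0015, 0.6, 0.7], [0, -0.0725, -0.0015, 0.72, 0.7], [0, -0.0725, -0.0015, 0.84, 0.7], [0, -0.0725, -0.0015, 0.96, 0.7], [0.01, -0.0725, -0.0015, 1.08, 0.7], [0.015, -0.0725, -0.0015, 1.2, 0.7]]}}

```text
t: 12.95
tool_pos: [0.5138, -0.0479, 0.1453]
orientation: [-0.703, -0.038, 0.709, -0.03]
contact_force: [-0.2, 0.3, -0.6]
gripper_width: 0.698
```

```bash

python3 go.py .515 -.0487 .0595 1.3028; cat > m13.py <<'E'
from ray import *
E=np.load("w13.npy")
tc=lambda u,v:((u+.5)/1.9-.5+110,(v+.5)/1.9-.5+70)
h=ray(tc(391,250),E,.064);p=ray(tc(483,246.5),E,.058); L=ray(tc(278,130),E,.064)
print("h",h,"p",p,"L",L,"yaw",np.arctan2(*(h-L)[::-1])+0.8289)
d=p-h; y=-.268; print("dock frame to go",np.cos(y)*d[0]+np.sin(y)*d[1],-np.sin(y)*d[0]+np.cos(y)*d[1])
C=-E[:3,:3].T@E[:3,3]; print("cam",C)
te=ray(tc(217,245),E,.064); print("trailing edge pt",te)
E
python3 m13.py
```

```text
t 12.95 pos [ 0.5138 -0.0479  0.1453] jawyaw -1.475 axes [[-0.01, 0.011, -1.0], [0.096, -0.995, -0.012], [-0.995, -0.096, 0.008]]
shift [ 0.0858  0.0019 -0.0018] spin 0.3638 (tool x down => spin=-dyaw) F [-0.2  0.3 -0.6] w 0.698 q [-0.67  0.38  0.87  1.94 -0.35  1.   -1.11]
h [ 0.61417431 -0.07524292] p [ 0.66049428 -0.08728945] L [ 0.57688363 -0.00420884] yaw -0.2584737668753214
dock frame to go 0.04785641877020132 0.0006491922142241539
cam [ 6.06676447e-01 -2.52131675e-04  3.59063904e-01]
trailing edge pt [ 0.53175303 -0.05016817]
```

Request:
{"method": "arm_command", "body": {"motion": [[0.01, 0.001, -0.001, 0.12, 0.7], [0.03, 0.001, -0.002, 0.24, 0.7], [0.055, 0.001, -0.002, 0.364, 0.7], [0.07, 0.001, -0.002, 0.364, 0.7], [0.08, 0.001, -0.002, 0.364, 0.7], [0.0845, 0.001, -0.002, 0.364, 0.7], [0.0845, 0.001, -0.002, 0.364, 0.7]]}}

```text
t: 13.53
tool_pos: [0.5149, -0.0479, 0.0604]
orientation: [-0.697, 0.091, 0.705, 0.098]
contact_force: [0.0, -0.5, 0.1]
gripper_width: 0.704
```

```bash

python3 go.py .561 -.0605 .0605 1.3028; python3 - <<'E'
import cv2,numpy as np
from workcell import eyes
np.save("w14.npy",eyes.camera_info("wrist")["extrinsics"])
im=eyes.snapshot("wrist")[:,:,::-1];cv2.imwrite("pics/w14.png",cv2.resize(im,None,fx=1.4,fy=1.4,interpolation=cv2.INTER_CUBIC))
im=eyes.snapshot("side")[160:320,220:420]; cv2.imwrite("pics/w14s.png",cv2.resize(im,None,fx=3.5,fy=3.5)[:,:,::-1])
E
```

```text
t 13.53 pos [ 0.5149 -0.0479  0.0604] jawyaw -1.838 axes [[-0.01, 0.011, -1.0], [-0.264, -0.964, -0.008], [-0.964, 0.264, 0.013]]
shift [-0.0007 -0.0001 -0.0478] spin 0.0005 (tool x down => spin=-dyaw) F [ 0.  -0.5  0.1] w 0.704 q [-0.63  0.54  0.85  2.   -0.54  0.86 -1.31]
```

View pics/w14.png

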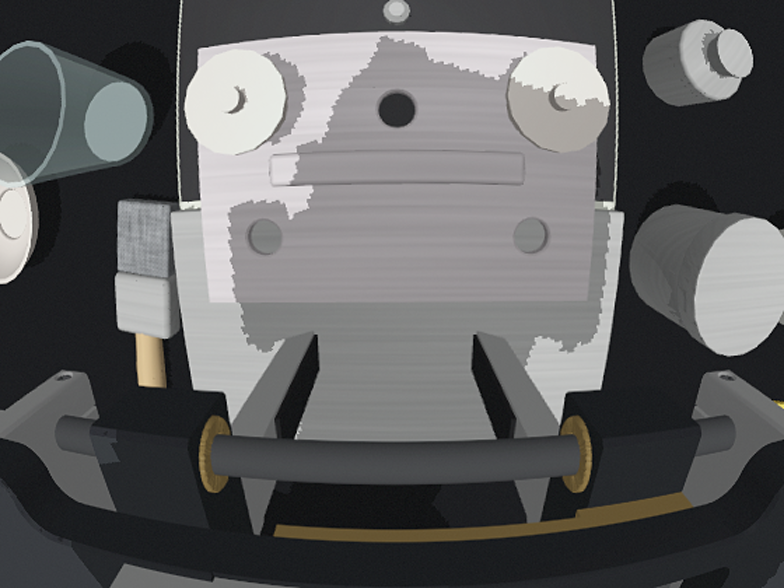

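View pics/w14s.png

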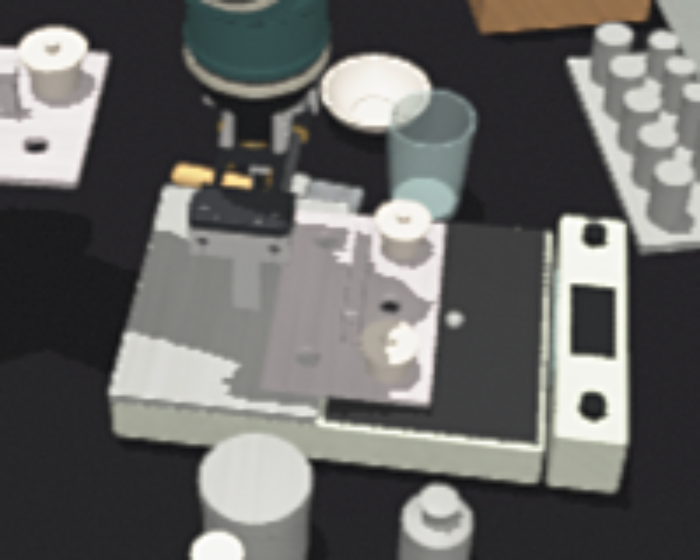

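Request:
{"method": "arm_command", "body": {"motion": [[0, 0, -0.005, 0, 0.7], [-0.0001, 0, -0.01, 0, 0.7], [-0.0002, 0, -0.014, 0, 0.7], [-0.0002, 0, -0.018, 0, 0.7], [-0.0003, 0, -0.022, 0, 0.7]]}}

```text
t: 14.05
tool_pos: [0.5374, -0.054, 0.0617]
orientation: [-0.697, 0.091, 0.704, 0.098]
contact_force: [-0.5, 0.9, -0.1]
gripper_width: 0.699
```

```bash
cat > ws.py <<'E'
import cv2,numpy as np,sys
from workcell import eyes
n=sys.argv[1]
np.save(n+".npy",eyes.camera_info("wrist")["extrinsics"])
im=eyes.snapshot("wrist")[:,:,::-1];cv2.imwrite(f"pics/{n}.png",cv2.resize(im,None,fx=1.4,fy=1.4,interpolation=cv2.INTER_CUBIC))
im=eyes.snapshot("side")[160:320,220:420]; cv2.imwrite(f"pics/{n}s.png",cv2.resize(im,None,fx=3.5,fy=3.5)[:,:,::-1])
E
python3 go.py .561 -.0605 .0605 1.3028; python3 ws.py w15
```

```text
t 14.05 pos [ 0.5374 -0.054   0.0617] jawyaw -1.839 axes [[-0.008, 0.011, -1.0], [-0.265, -0.964, -0.009], [-0.964, 0.264, 0.011]]
shift [ 0.001   0.0001 -0.0245] spin 0.0002 (tool x down => spin=-dyaw) F [-0.5  0.9 -0.1] w 0.699 q [-0.59  0.57  0.84  1.94 -0.56  0.89 -1.3 ]
```

View pics/w15.png

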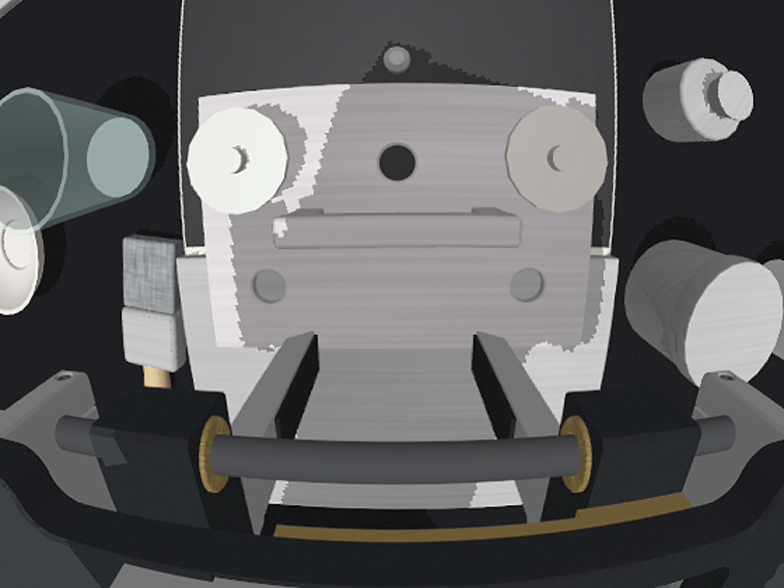

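```bash
cat > m15.py <<'E'
from ray import *
import sys
n=sys.argv[1]; a=list(map(float,sys.argv[2:]))  # hole, pin, Lhole, Rhole  px in 1.4x
E=np.load(n+".npy"); tc=lambda u,v:((u+.5)/1.4-.5,(v+.5)/1.4-.5)
h=ray(tc(*a[:2]),E,.064);p=ray(tc(*a[2:4]),E,.058);L=ray(tc(*a[4:6]),E,.064);R=ray(tc(*a[6:8]),E,.064)
y=-.268;f=lambda d:np.round([np.cos(y)*d[0]+np.sin(y)*d[1],-np.sin(y)*d[0]+np.cos(y)*d[1]],4)
print("to go",f(p-h),"yaw",np.arctan2(-(R-L)[0]*-1,-(R-L)[1]), "hole sep",np.linalg.norm(L-R),f(h-(L+R)/2),"pin",p)
E
python3 m15.py w14 397 109 397 10 265 236 530 236; python3 m15.py w15 397 162 397 59 269 285 526 285
```

```text
to go [0.0473 0.0001] yaw -0.2650738434165188 hole sep 0.11803466405204478 [0.0542 0.0003] pin [ 0.65942749 -0.08899441]
to go [0.0469 0.0001] yaw -0.264778392321592 hole sep 0.11802795003323158 [0.0542 0.0003] pin [ 0.65943157 -0.08891545]
```

Request:
{"method": "arm_command", "body": {"motion": [[0.0005, 0, -0.004, 0, 0.7], [0.0005, 0, -0.008, 0, 0.7], [0.0005, 0, -0.012, 0, 0.7], [0.0005, 0, -0.016, 0, 0.7], [0.0004, 0, -0.02, 0, 0.7]]}}

```text
t: 14.57
tool_pos: [0.5571, -0.0595, 0.061]
orientation: [-0.697, 0.091, 0.704, 0.098]
contact_force: [-0.9, -0.1, 1.0]
gripper_width: 0.705
```

```bash
python3 go.py .561 -.0605 .0605 1.3028; python3 ws.py w16
```

```text
t 14.57 pos [ 0.5571 -0.0595  0.061 ] jawyaw -1.839 axes [[-0.008, 0.011, -1.0], [-0.265, -0.964, -0.008], [-0.964, 0.265, 0.011]]
shift [ 0.0004 -0.0001 -0.0041] spin 0.0002 (tool x down => spin=-dyaw) F [-0.9 -0.1  1. ] w 0.705 q [-0.56  0.6   0.83  1.89 -0.57  0.91 -1.29]
```

View pics/w16.png

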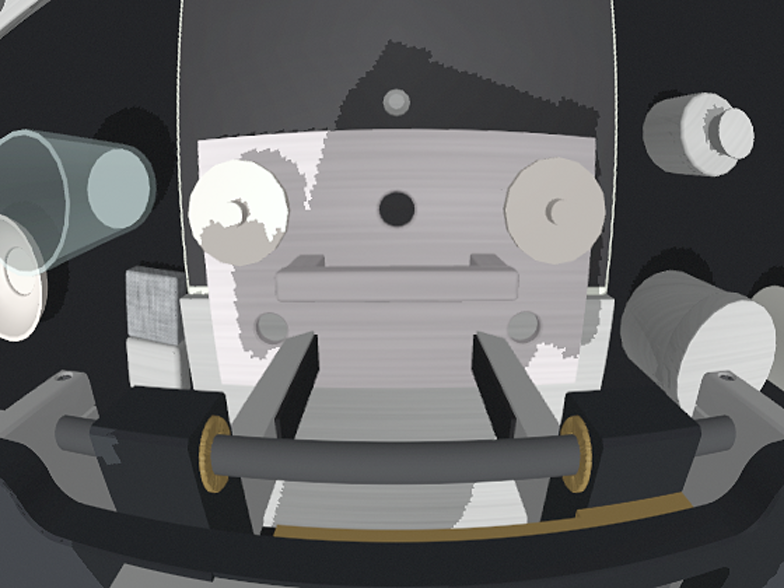

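```bash
python3 - <<'E'
from h import *
from workcell import arm
from scipy.spatial.transform import Rotation as R
E=np.load("w16.npy");s=arm.state();M=R.from_quat(s["orientation"]).as_matrix()
for loc in([0,0,0],[0,.033,0],[0,.033,.008],[0,.033,-.008],[0,-.033,-.008],[0,-.045,-.008],[0,-.033,.008]):
    p=s["tool_pos"]+M@np.array(loc); print(loc,np.round(p,4),np.round((wproj(p,E)+.5)*1.4-.5,0))
E
```

```text
[0, 0, 0] [ 0.5572 -0.0596  0.061 ] [394. 337.]
[0, 0.033, 0] [ 0.5485 -0.0915  0.0607] [464. 336.]
[0, 0.033, 0.008] [ 0.5407 -0.0893  0.0608] [463. 352.]
[0, 0.033, -0.008] [ 0.5562 -0.0936  0.0606] [464. 320.]
[0, -0.033, -0.008] [ 0.5736 -0.0299  0.0612] [323. 320.]
[0, -0.045, -0.008] [ 0.5768 -0.0184  0.0613] [298. 320.]
[0, -0.033, 0.008] [ 0.5582 -0.0257  0.0613] [325. 352.]
```

View pics/w16s.png

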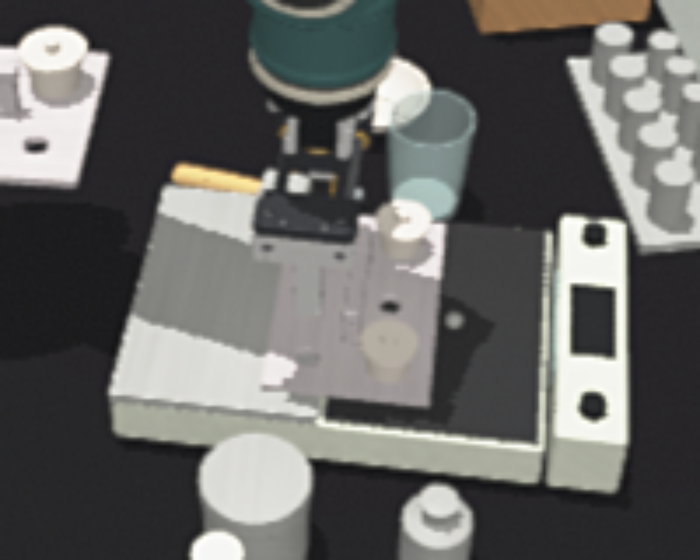

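Request:
{"method": "arm_command", "body": {"motion": [[-0.003, 0, 0, 0, 0.7], [-0.003, 0, 0.01, 0, 0.6], [-0.003, 0, 0.02, 0, 0.5], [-0.003, 0, 0.03, 0, 0.5], [-0.002, 0, 0.038, 0, 0.5], [0, 0, 0.038, 0, 0.5], [0.001, 0, 0.038, 0, 0.5]]}}

```text
t: 15.25
tool_pos: [0.5203, -0.049, 0.0603]
orientation: [-0.697, 0.091, 0.704, 0.098]
contact_force: [0.4, -0.4, -0.2]
gripper_width: 0.497
```

```bash
python3 go.py .561 -.0605 .0605 1.3028
```

```text
t 15.25 pos [ 0.5203 -0.049   0.0603] jawyaw -1.838 axes [[-0.008, 0.011, -1.0], [-0.264, -0.964, -0.009], [-0.964, 0.264, 0.011]]
shift [-0.0006  0.0004 -0.0423] spin 0.0007 (tool x down => spin=-dyaw) F [ 0.4 -0.4 -0.2] w 0.497 q [-0.62  0.54  0.85  1.99 -0.55  0.86 -1.31]
```

Request:
{"method": "arm_command", "body": {"motion": [[0.0006, 0, 0.001, 0, 0.5], [0.0012, 0, 0.001, 0, 0.5], [0.0018, 0, 0.001, 0, 0.5]]}}

```text
t: 15.5
tool_pos: [0.5194, -0.0488, 0.0585]
orientation: [-0.697, 0.091, 0.704, 0.098]
contact_force: [-0.0, -0.0, 0.1]
gripper_width: 0.497
```

```bash
python3 go.py .561 -.0605 .0605 1.3028; python3 ws.py w17
```

```text
t 15.5 pos [ 0.5194 -0.0488  0.0585] jawyaw -1.838 axes [[-0.008, 0.011, -1.0], [-0.264, -0.964, -0.009], [-0.964, 0.264, 0.011]]
shift [-0.0025  0.0003 -0.0431] spin 0.0006 (tool x down => spin=-dyaw) F [-0.  -0.   0.1] w 0.497 q [-0.62  0.55  0.85  1.99 -0.55  0.86 -1.3 ]
```

View pics/w17.png

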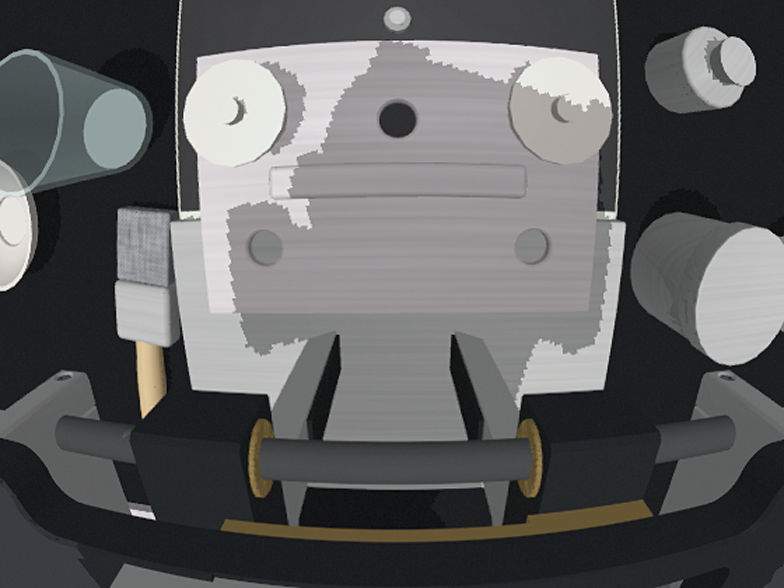

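View pics/w17s.png

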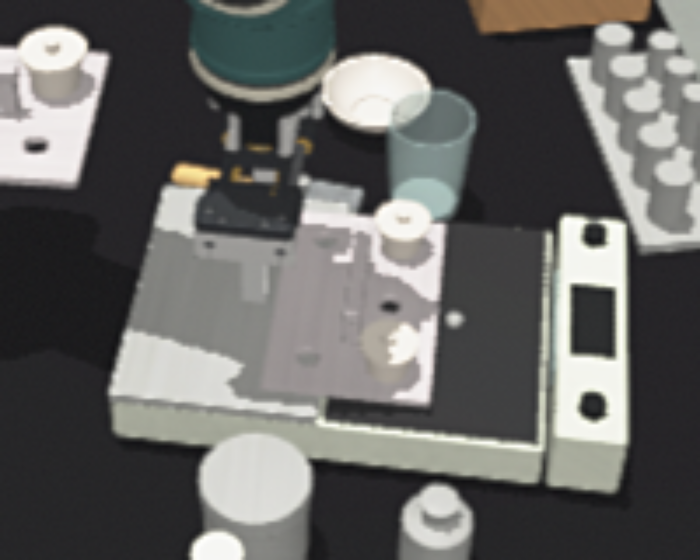

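Request:
{"method": "arm_command", "body": {"motion": [[0.0007, 0, 0, 0, 0.5], [0.0014, 0, 0, 0, 0.5]]}}

```text
t: 15.77
tool_pos: [0.5195, -0.049, 0.057]
orientation: [-0.697, 0.091, 0.704, 0.098]
contact_force: [0.2, 0.6, 0.2]
gripper_width: 0.497
```

Request:
{"method": "arm_command", "body": {"motion": [[0.0007, 0, 0, 0, 0.5], [0.0014, 0, 0, 0, 0.5]]}}

```text
t: 15.93
tool_pos: [0.5195, -0.049, 0.0555]
orientation: [-0.697, 0.091, 0.704, 0.098]
contact_force: [-1.4, 0.4, -0.1]
gripper_width: 0.5
```

Request:
{"method": "arm_command", "body": {"motion": [[0.0005, 0, 0, 0, 0.5], [0.001, 0, 0, 0, 0.5]]}}

```text
t: 16.1
tool_pos: [0.5194, -0.049, 0.0544]
orientation: [-0.697, 0.091, 0.704, 0.098]
contact_force: [-0.4, -0.2, 0.4]
gripper_width: 0.501
```

Request:
{"method": "arm_command", "body": {"motion": [[0.0007, 0, 0, 0, 0.5], [0.0014, 0, 0, 0, 0.5]]}}

```text
t: 16.27
tool_pos: [0.5195, -0.049, 0.0529]
orientation: [-0.697, 0.091, 0.704, 0.098]
contact_force: [0.2, -0.4, -0.2]
gripper_width: 0.501
```

Request:
{"method": "arm_command", "body": {"motion": [[0.0006, 0, 0, 0, 0.5], [0.0012, 0, 0, 0, 0.5]]}}

```text
t: 16.43
tool_pos: [0.5194, -0.0489, 0.0516]
orientation: [-0.697, 0.091, 0.704, 0.098]
contact_force: [0.4, 0.1, 0.2]
gripper_width: 0.502
```

Request:
{"method": "arm_command", "body": {"motion": [[0.0005, 0, 0, 0, 0.5], [0.001, 0, 0, 0, 0.5]]}}

```text
t: 16.6
tool_pos: [0.5194, -0.0489, 0.0506]
orientation: [-0.697, 0.091, 0.704, 0.098]
contact_force: [0.1, 0.8, 0.8]
gripper_width: 0.496
```

Request:
{"method": "arm_command", "body": {"motion": [[0.0007, 0, 0, 0, 0.5], [0.0014, 0, 0, 0, 0.5]]}}

```text
t: 16.77
tool_pos: [0.5194, -0.0489, 0.0491]
orientation: [-0.697, 0.091, 0.704, 0.098]
contact_force: [-0.1, -0.0, 0.5]
gripper_width: 0.499
```

Request:
{"method": "arm_command", "body": {"motion": [[0.0006, 0, 0, 0, 0.5], [0.0012, 0, 0, 0, 0.5]]}}

```text
t: 16.93
tool_pos: [0.5194, -0.0489, 0.0478]
orientation: [-0.697, 0.091, 0.704, 0.098]
contact_force: [-0.3, 0.1, -0.9]
gripper_width: 0.5
```

```bash
python3 go.py .561 -.0605 .0605 1.3028; python3 ws.py w18
```

```text
t 16.93 pos [ 0.5194 -0.0489  0.0478] jawyaw -1.838 axes [[-0.008, 0.011, -1.0], [-0.264, -0.964, -0.008], [-0.964, 0.264, 0.011]]
shift [-0.0131  0.0001 -0.0431] spin 0.0004 (tool x down => spin=-dyaw) F [-0.3  0.1 -0.9] w 0.5 q [-0.61  0.56  0.83  1.99 -0.57  0.84 -1.29]
```

View pics/w18.png

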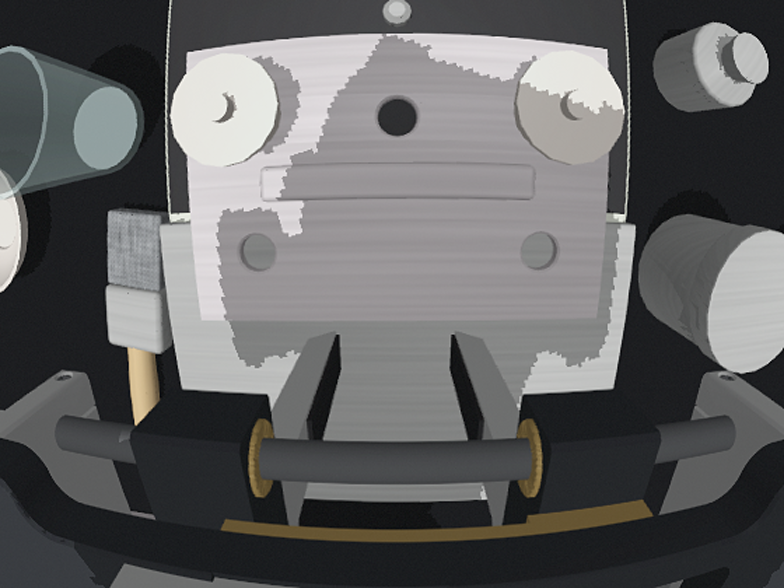

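View pics/w18s.png

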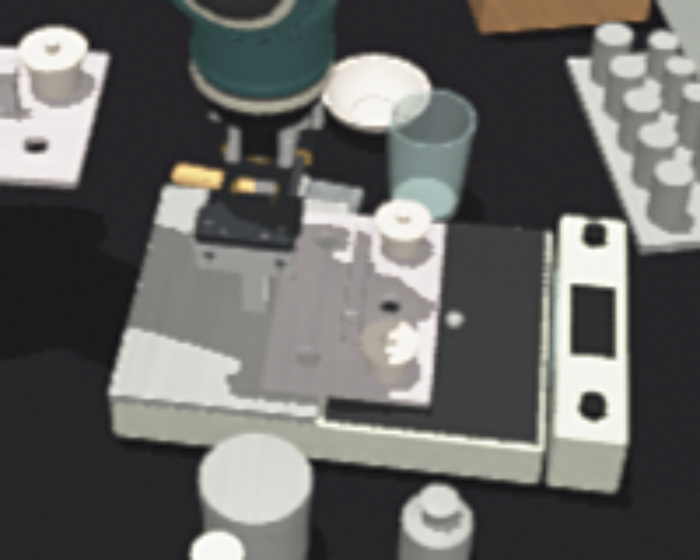

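Request:
{"method": "arm_command", "body": {"motion": [[-0.009, 0, 0.002, 0, 0.4], [-0.016, 0, 0.002, 0, 0.2], [-0.016, 0, 0.002, 0, 0.1], [-0.016, 0, 0.002, 0, 0], [-0.016, 0, 0.002, 0, 0], [-0.016, 0, 0.002, 0, 0], [-0.016, 0, 0.002, 0, 0]]}}

```text
t: 17.62
tool_pos: [0.5175, -0.0485, 0.0637]
orientation: [-0.697, 0.091, 0.704, 0.098]
contact_force: [0.3, -0.3, 0.0]
gripper_width: 0.042
```

```bash
python3 go.py .561 -.0605 .0605 1.3028; python3 ws.py w19
```

```text
t 17.62 pos [ 0.5175 -0.0485  0.0637] jawyaw -1.838 axes [[-0.009, 0.011, -1.0], [-0.264, -0.964, -0.008], [-0.964, 0.264, 0.011]]
shift [ 0.0027  0.0001 -0.0452] spin 0.0005 (tool x down => spin=-dyaw) F [ 0.3 -0.3  0. ] w 0.042 q [-0.63  0.54  0.85  1.99 -0.54  0.87 -1.31]
```

View pics/w19.png

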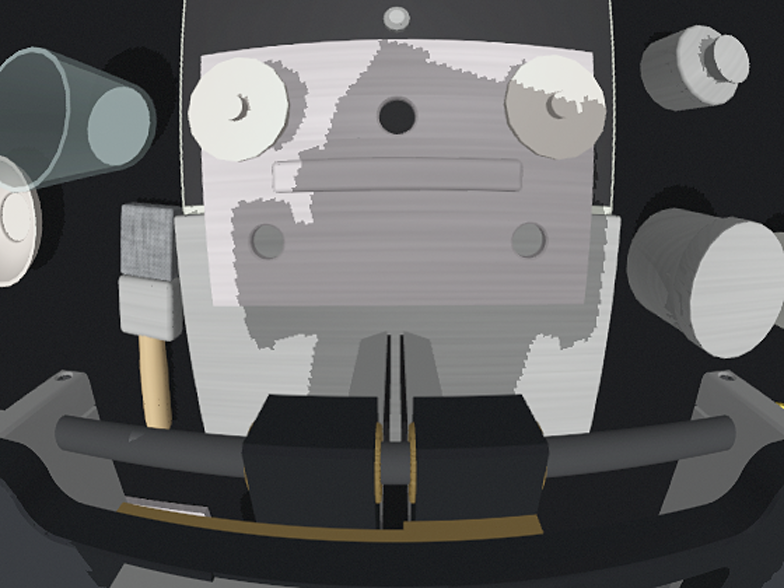

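Request:
{"method": "arm_command", "body": {"motion": [[0.004, 0, 0.004, 0, 0.2], [0.009, 0, 0.004, 0, 0.4], [0.014, 0, 0.004, 0, 0.6], [0.017, 0, 0.004, 0, 0.6], [0.019, 0, 0.004, 0, 0.6], [0.0195, 0, 0.004, 0, 0.6]]}}

```text
t: 18.22
tool_pos: [0.5133, -0.0474, 0.0438]
orientation: [-0.697, 0.091, 0.704, 0.098]
contact_force: [1.3, 0.6, 0.4]
gripper_width: 0.397
```

Request:
{"method": "arm_command", "body": {"motion": [[0.0007, 0, 0, 0, 0.6], [0.0014, 0, 0, 0, 0.6]]}}

```text
t: 18.38
tool_pos: [0.5133, -0.0475, 0.0423]
orientation: [-0.697, 0.091, 0.704, 0.098]
contact_force: [0.3, -0.6, 0.1]
gripper_width: 0.537
```

Request:
{"method": "arm_command", "body": {"motion": [[0.0005, 0, 0, 0, 0.6], [0.001, 0, 0, 0, 0.6]]}}

```text
t: 18.55
tool_pos: [0.5134, -0.0474, 0.0414]
orientation: [-0.697, 0.091, 0.704, 0.098]
contact_force: [0.5, 0.4, -0.3]
gripper_width: 0.596
```

Request:
{"method": "arm_command", "body": {"motion": [[0.0005, 0, 0, 0, 0.6], [0.001, 0, 0, 0, 0.6]]}}

```text
t: 18.72
tool_pos: [0.5134, -0.0474, 0.0404]
orientation: [-0.697, 0.091, 0.704, 0.098]
contact_force: [-0.1, -0.2, -0.6]
gripper_width: 0.6
```

Request:
{"method": "arm_command", "body": {"motion": [[0.0005, 0, 0, 0, 0.6], [0.001, 0, 0, 0, 0.6]]}}

```text
t: 18.88
tool_pos: [0.5134, -0.0474, 0.0394]
orientation: [-0.697, 0.091, 0.704, 0.098]
contact_force: [-0.1, -1.0, -0.3]
gripper_width: 0.599
```

Request:
{"method": "arm_command", "body": {"motion": [[0.0004, 0, 0, 0, 0.6], [0.0008, 0, 0, 0, 0.6]]}}

```text
t: 19.05
tool_pos: [0.5135, -0.0474, 0.0386]
orientation: [-0.697, 0.091, 0.704, 0.098]
contact_force: [0.1, -0.2, 0.0]
gripper_width: 0.601
```

```bash
python3 go.py .561 -.0605 .0605 1.3028; python3 ws.py w20; python3 - <<'E'
import cv2
a=cv2.imread("pics/w20s.png");b=a[180:420,120:460];cv2.imwrite("pics/w20z.png",cv2.resize(b,None,fx=2,fy=2))
E
```

```text
t 19.05 pos [ 0.5135 -0.0474  0.0386] jawyaw -1.839 axes [[-0.009, 0.011, -1.0], [-0.265, -0.964, -0.008], [-0.964, 0.264, 0.011]]
shift [-0.0225 -0.0001 -0.0491] spin 0.0002 (tool x down => spin=-dyaw) F [ 0.1 -0.2  0. ] w 0.601 q [-0.6   0.57  0.82  2.01 -0.58  0.82 -1.28]
```

View pics/w20.png

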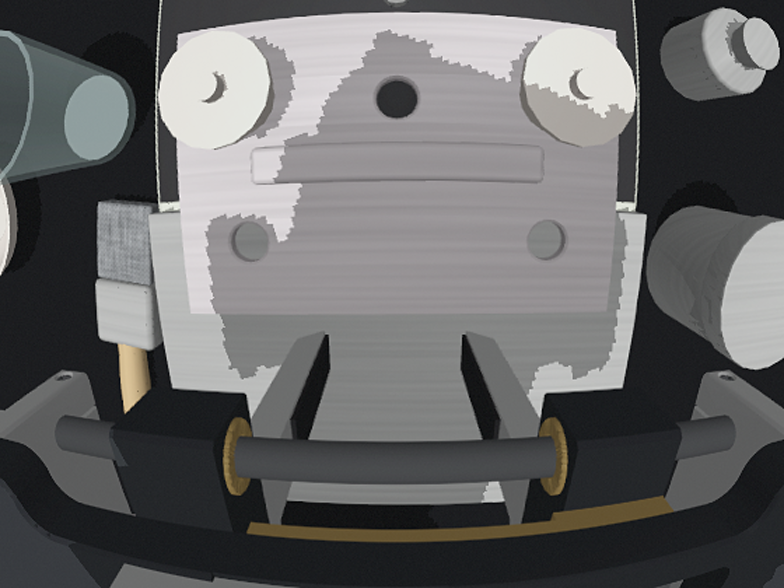

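View pics/w20z.png

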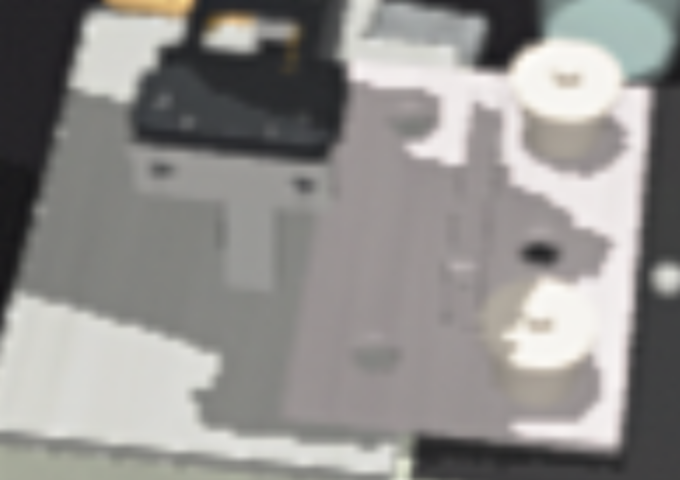

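```bash
python3 - <<'E'
from h import *
from workcell import arm
from scipy.spatial.transform import Rotation as R
E=np.load("w20.npy");s=arm.state();M=R.from_quat(s["orientation"]).as_matrix()
for sg,uv in((-1,(328,331)),(1,(462,331)),(-1,(303,336)),(1,(484,334))):
    y=sg*(.0282 if abs(uv[0]-395)<75 else .0282+.0125)
    f=lambda q:wproj(s["tool_pos"]+M@np.array([q[0],y,q[1]]),E)-(np.array(uv)+.5)/1.4+.5
    q=least_squares(f,[0,0]); p=s["tool_pos"]+M@np.array([q.x[0],y,q.x[1]]);print(uv,np.round(q.x,4),"world",np.round(p,4),q.cost)
E
```

```text
(328, 331) [-0.0166 -0.0088] world [ 0.5295 -0.0227  0.0552] 2.0194839173657902e-27
(462, 331) [-0.0251 -0.012 ] world [ 0.5177 -0.078   0.0633] 2.7464981276174747e-24
(303, 336) [-0.0105 -0.0041] world [ 0.5282 -0.0093  0.0493] 2.0194839173657902e-27
(484, 334) [-0.0102 -0.005 ] world [ 0.5076 -0.088   0.0484] 3.2311742677852644e-27
```

Request:
{"method": "arm_command", "body": {"motion": [[0, 0, -0.005, 0, 0.6], [-0.0001, 0, -0.01, 0, 0.6], [-0.0001, 0, -0.014, 0, 0.6], [-0.0002, 0, -0.018, 0, 0.6], [-0.0002, 0, -0.022, 0, 0.6], [-0.0003, 0, -0.026, 0, 0.6]]}}

```text
t: 19.65
tool_pos: [0.5384, -0.0543, 0.0384]
orientation: [-0.697, 0.091, 0.705, 0.098]
contact_force: [-5.3, 1.5, 3.3]
gripper_width: 0.599
```

```bash
python3 go.py .561 -.0605 .0605 1.3028; python3 ws.py w21
```

```text
t 19.65 pos [ 0.5384 -0.0543  0.0384] jawyaw -1.839 axes [[-0.01, 0.011, -1.0], [-0.265, -0.964, -0.008], [-0.964, 0.265, 0.012]]
shift [-0.0224 -0.0002 -0.0231] spin 0.0001 (tool x down => spin=-dyaw) F [-5.3  1.5  3.3] w 0.599 q [-0.57  0.61  0.81  1.95 -0.59  0.85 -1.28]
```

View pics/w21.png

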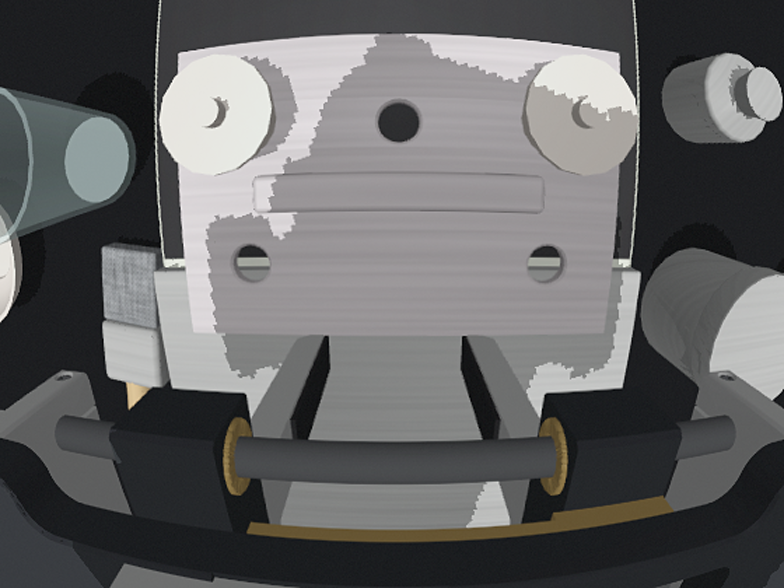

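```bash
cat > m21.py <<'E'
from ray import *
import sys
n=sys.argv[1]; a=list(map(float,sys.argv[2:]))
E=np.load(n+".npy"); tc=lambda u,v:((u+.5)/1.4-.5,(v+.5)/1.4-.5)
z=.064
h=ray(tc(*a[:2]),E,z);L=ray(tc(*a[2:4]),E,z);R=ray(tc(*a[4:6]),E,z);p=np.array([.6594,-.0888])
y=-.268;f=lambda d:np.round([np.cos(y)*d[0]+np.sin(y)*d[1],-np.sin(y)*d[0]+np.cos(y)*d[1]],4)
print("to go",f(p-h),"yaw",np.arctan2((R-L)[0],-(R-L)[1]),"sep",np.linalg.norm(L-R),f(h-(L+R)/2))
E
python3 m21.py w21 398 121 252 263 546 263; python3 m21.py w20 397 98 250 241 546 240
```

```text
to go [0.0303 0.0007] yaw -0.2651567194461839 sep 0.11849786269247 [0.0543 0.0005]
to go [0.0473 0.0002] yaw -0.26190071342685517 sep 0.1181992980186812 [0.0541 0.0004]
```

Request:
{"method": "arm_command", "body": {"motion": [[-0.0001, 0, -0.004, 0, 0.6], [-0.0001, 0, -0.008, 0, 0.6], [-0.0002, 0, -0.012, 0, 0.6], [-0.0002, 0, -0.016, 0, 0.6], [-0.0003, 0, -0.02, 0, 0.6], [-0.0003, 0, -0.024, 0, 0.6], [-0.0003, 0, -0.026, 0, 0.6]]}}

```text
t: 20.33
tool_pos: [0.5648, -0.0617, 0.0385]
orientation: [-0.697, 0.091, 0.704, 0.098]
contact_force: [0.2, 0.0, -0.2]
gripper_width: 0.597
```

```bash
python3 go.py .561 -.0605 .0605 1.3028; python3 ws.py w22
```

```text
t 20.33 pos [ 0.5648 -0.0617  0.0385] jawyaw -1.839 axes [[-0.008, 0.01, -1.0], [-0.265, -0.964, -0.008], [-0.964, 0.265, 0.011]]
shift [-0.022  -0.0003  0.0043] spin 0.0 (tool x down => spin=-dyaw) F [ 0.2  0.  -0.2] w 0.597 q [-0.53  0.64  0.79  1.88 -0.6   0.88 -1.27]
```

View pics/w22.png

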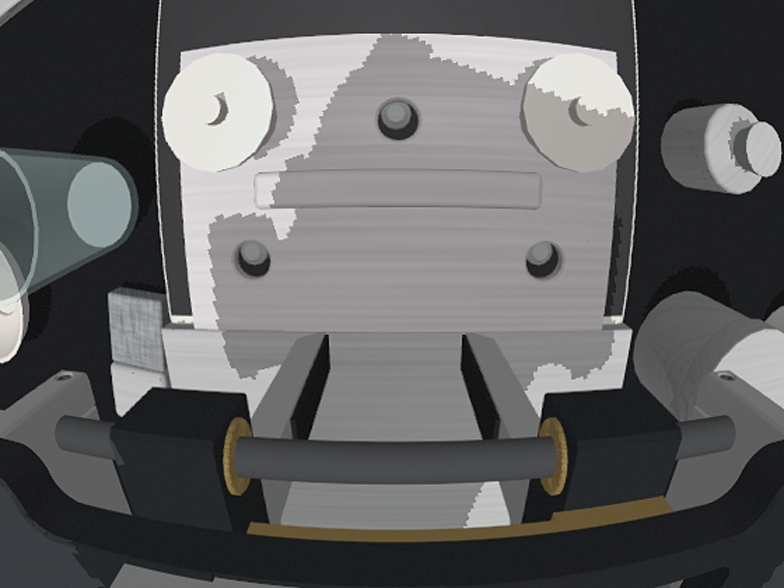

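Request:
{"method": "arm_command", "body": {"motion": [[0, 0, -0.001, 0, 0.6], [0, 0, -0.002, 0, 0.6], [-0.0001, 0, -0.003, 0, 0.6]]}}

```text
t: 20.68
tool_pos: [0.568, -0.0626, 0.0388]
orientation: [-0.698, 0.091, 0.704, 0.098]
contact_force: [0.0, 0.4, 0.1]
gripper_width: 0.601
```

```bash
python3 go.py .561 -.0605 .0605 1.3028; python3 ws.py w23
```

```text
t 20.68 pos [ 0.568  -0.0626  0.0388] jawyaw -1.839 axes [[-0.007, 0.01, -1.0], [-0.265, -0.964, -0.008], [-0.964, 0.265, 0.01]]
shift [-0.0217 -0.0004  0.0075] spin -0.0 (tool x down => spin=-dyaw) F [0.  0.4 0.1] w 0.601 q [-0.53  0.65  0.79  1.88 -0.6   0.88 -1.27]
```

View pics/w23.png

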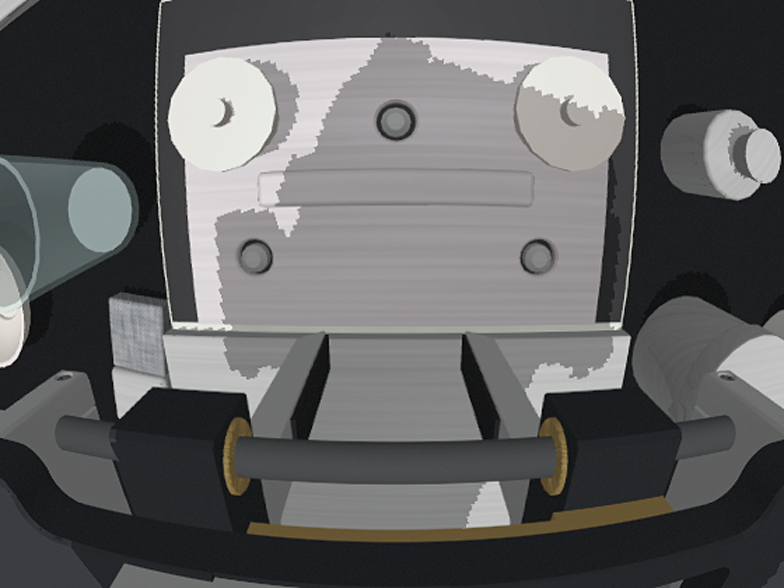

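Request:
{"method": "arm_command", "body": {"motion": [[-0.002, 0, 0.004, 0, 0.6], [-0.01, 0, 0.01, 0, 0.6], [-0.04, 0, 0.015, 0, 0.6], [-0.08, 0, 0.015, 0, 0.6], [-0.12, 0, 0.015, 0, 0.6], [-0.14, 0, 0.015, 0, 0.6], [-0.14, 0, 0.015, 0, 0.6]]}}

```text
t: 21.37
tool_pos: [0.556, -0.0604, 0.1836]
orientation: [-0.7, 0.091, 0.702, 0.098]
contact_force: [0.3, -0.5, 0.2]
gripper_width: 0.598
```

```bash
python3 ws.py w24; python3 go.py .561 -.0605 .0605 1.3028; python3 - <<'E'
from workcell import eyes,landmark_of
import numpy as np,cv2
for n in ["side","wrist"]:
    eyes.snapshot(n)
    for q in ["carrier_grip","carrier_hole","seat"]:
        for d in landmark_of(q,n)[:3]: print(n,q,np.round(d["at"],4),round(d["p"],2))
im=eyes.snapshot("side");cv2.imwrite("pics/side9.png",im[:,:,::-1])
E
```

```text
t 21.47 pos [ 0.5544 -0.0597  0.1797] jawyaw -1.838 axes [[-0.006, 0.011, -1.0], [-0.264, -0.964, -0.009], [-0.964, 0.264, 0.009]]
shift [ 1.191e-01  1.000e-04 -7.600e-03] spin 0.0003 (tool x down => spin=-dyaw) F [-0.2  0.5 -0.5] w 0.603 q [-0.67  0.45  0.96  1.81 -0.42  1.11 -1.41]
side carrier_grip [ 0.6376 -0.084   0.0841] 0.93
side carrier_grip [ 0.2508 -0.3096  0.0364] 0.73
side carrier_grip [0.2769 0.2606 0.0554] 0.66
side carrier_hole [ 0.2656 -0.2928 -0.0016] 0.96
side carrier_hole [ 0.6609 -0.0866  0.0471] 0.78
side carrier_hole [0.2889 0.2967 0.0022] 0.72
side seat [ 0.637  -0.0789  0.0881] 0.74
side seat [ 0.6747  0.0968 -0.0037] 0.69
wrist carrier_grip [ 0.2509 -0.3157  0.0362] 0.93
wrist carrier_grip [ 0.6358 -0.08    0.0832] 0.85
wrist carrier_hole [ 0.6564 -0.087   0.0502] 0.89
```

View pics/w24.png

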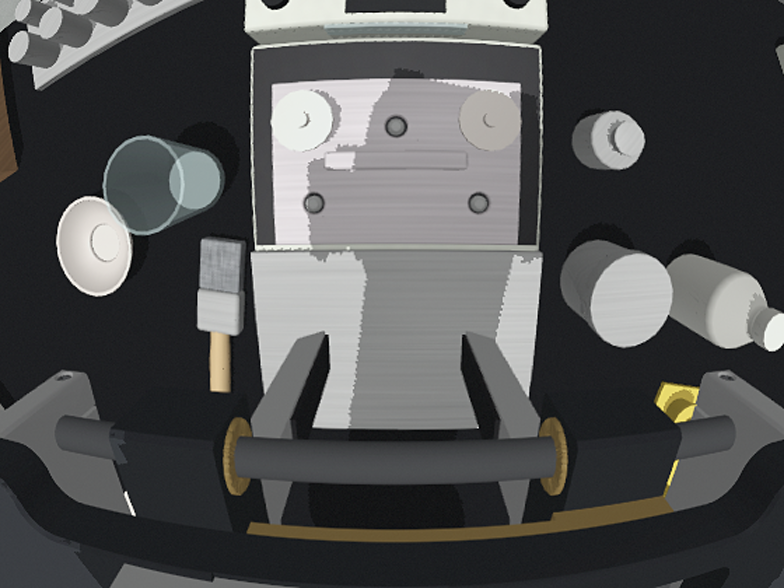

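View pics/w24s.png

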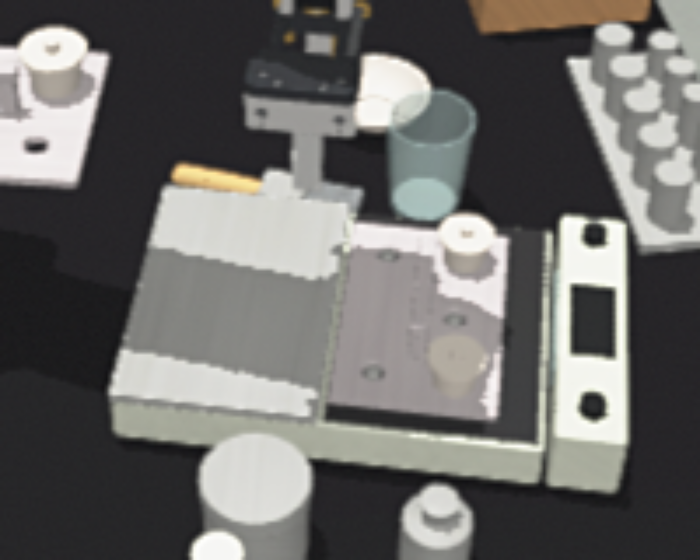

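View pics/side9.png

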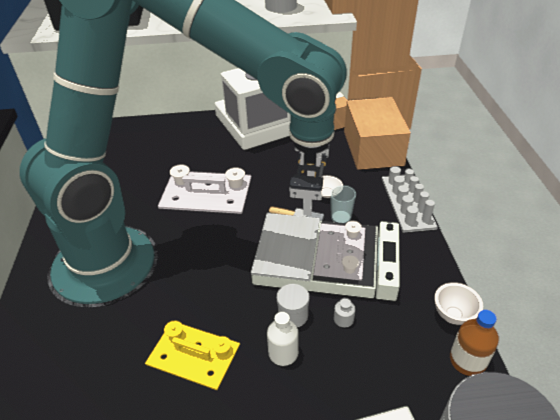

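```bash
python3 - <<'E'
from m4 import full
from h import *
E=np.load("w24.npy")
t=lambda u,v,*m:(((u+.5)/1.4-.5,(v+.5)/1.4-.5),m)
o=[t(396,127,25,0,6),t(314,203,-30,60,6),t(478,203,-30,-60,6),t(272,84,60,90,6),t(521,83,60,-90,6),t(304,120,28,62,41),t(489,120,28,-62,41),t(326,160,0,46,42),t(467,160,0,-46,42)]
x,r=full(o,E,[.635,-.08,.05,-.27,0,0]);print(np.round(x,4),np.round(r,1).tolist())
E
```

```text
[ 0.6368 -0.083   0.0454 -0.2665 -0.0105  0.0016] [[0.2, -0.5], [0.5, -0.4], [0.1, -0.4], [1.1, 0.3], [-1.4, 0.7], [-2.4, -0.3], [1.8, -0.4], [-0.8, 0.6], [0.2, 0.5]]
```

```bash
python3 -c "
from workcell import ticket
print(ticket.finish_job())"
```

```text
the job is handed in; nothing more can be done
None
```

The carrier is home on the bed with all three pins in its holes. I handed the job in at about 21.7 s, with the gripper clear above the shelf.

**How it went:** I first gripped the handle and slid the carrier. Twice its front edge caught on the far pin and it tipped forward, with about 56 N on each axis at the wrist. I let go each time so it lay level again. I then put the open fingertips on the shelf behind the plate and pushed its rear edge until it dropped onto the pins. I never lifted it to carry it. While tipped forward its rear rose up to about 9 mm off the shelf, but by my fit its underside still rested on the near pins.

**Last checks:**
- **Pins:** the wrist picture shows the pins centred in all three holes.
- **Handle position:** it measures about (0.637, -0.083), against an estimated seat of about (0.636, -0.083).
- **Height:** the underside fits about 10 mm lower than when it lay on the shelf, where 8 mm was expected. The network put the handle at 84 mm, against a nominal 86 mm. Both are within camera accuracy.
- **Tilt:** it fits to about 0.01 rad, which is within measurement noise.
- **Other things on the bench:** they look unmoved in the pictures.

**Finger length disagreed:** the finger ends turned out to lie about 20 mm behind the stated tool point. My first grips therefore held only the top of the bar, which probably made the tipping worse.

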